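# Load the tube carousel and scan one full turn

### The job

Take the orange-capped test tube out of the blue rack and lower it gently, upright, all the way into the empty cup of the tube carousel. Then turn the carousel steadily anticlockwise (seen from above) by its red crank grip: bring the crank to the green index, carry on for one full turn past the reader, stop with the crank at the green index again, and let go. Leave the other tubes in their places and do not knock the bottle or the dishes.

Things in the scene. Friction and masses are not known exactly. Their poses are not given: they have to be found in the camera images.
- orange_tube: The tube to load, with orange cap and amber filling: closed test tube, 100 mm tall, 16 mm diameter, with a cap of 18 mm diameter and 25 mm height at the top (75 to 100 mm above the origin). Origin: centre of the underside; z: up along the tube. 25 g. It starts upright in one of the two holes of the rack, its underside 10 mm above the bench.
- spare_tube: Bystander, with blue cap and green filling, in the other hole of the rack: closed test tube, 100 mm tall, 16 mm diameter, with a cap of 18 mm diameter and 25 mm height at the top (75 to 100 mm above the origin). Origin: centre of the underside; z: up along the tube. 25 g. 
- rack: Blue rack block fixed to the bench, 70 (x) x 130 (y) x 50 (z) mm, with two 18 mm holes 40 mm deep, at y = -32 and +32 mm from its middle. Origin: centre of its underside.
- hub (a point): Top centre of the carousel hub (40 mm diameter), on the vertical turning axis, 54 mm above the bench. The carousel is a grey disc, 196 mm in diameter, its top 24 mm above the bench. On it, 75 mm from the axis and 72 degrees apart, stand the crank grip and four round cups. The frame turns with the disc, its x axis pointing to the crank grip.
- carousel (a joint): Angle through which the carousel has been turned since the start (0 at the start), growing anticlockwise seen from above and counting on past a turn (2 pi); no stops. The crank starts 0.5 to 1.6 rad clockwise of the green index. It turns with light friction (about 0.04 N m) and stays where it is left.
- crank_grip: Red upright round grip, 22 mm diameter, from 56 to 140 mm above the bench, which spins freely on its own pin on the disc, 75 mm from the axis (so a gripper can hold it without turning its wrist). A red line on the disc runs from hub to grip. Origin: on its axis, at its lower end (56 mm above the bench).
- empty_cup (a point): Centre of the inner floor of the one empty cup, 28 mm above the bench; it lies 144 degrees anticlockwise from the crank grip and turns with the carousel. The cup has an 18 mm bore, 41 mm deep, flared in its top 8 mm to 26 mm at the rim, which is 69 mm above the bench. Outside diameter 26 mm, 34 mm at the rim.
- index (a point): Top of the green index block on the rim of the white base, 32 mm above the bench, 114 mm from the turning axis. It does not turn.
- base: White round base, 256 mm in diameter, fixed to the bench, centred under the carousel. Origin: centre of its underside; its x axis points to the green index. The black reader head on it is 110 (x) x 90 (y) x 110 (z) mm, centred 185 mm from the axis along the base's y axis.
- loaded_tube1: One of three tubes, with blue caps and green filling, that stand loose in the other cups of the carousel and ride along: closed test tube, 100 mm tall, 16 mm diameter, with a cap of 18 mm diameter and 25 mm height at the top (75 to 100 mm above the origin). Origin: centre of the underside; z: up along the tube. 25 g. 
- loaded_tube2: One of three tubes, with blue caps and green filling, that stand loose in the other cups of the carousel and ride along: closed test tube, 100 mm tall, 16 mm diameter, with a cap of 18 mm diameter and 25 mm height at the top (75 to 100 mm above the origin). Origin: centre of the underside; z: up along the tube. 25 g. 
- loaded_tube3: One of three tubes, with blue caps and green filling, that stand loose in the other cups of the carousel and ride along: closed test tube, 100 mm tall, 16 mm diameter, with a cap of 18 mm diameter and 25 mm height at the top (75 to 100 mm above the origin). Origin: centre of the underside; z: up along the tube. 25 g. 
- bottle: Bystander: amber bottle with blue cap, 60 mm diameter, 130 mm tall, loose. Origin: centre of its underside.
- dishes: Bystander: loose stack of culture dishes, 90 mm diameter, 45 mm tall. Origin: centre of its underside.

How it is judged:
By the outcome, as a careful person would: the job done as asked, in the order asked, and still so for the second after the job is handed in, with the robot touching nothing.
It also fails if it takes over 72 s, if anything falls off the work surface, if the arm or the gripper's body presses on something with over 40 N, if the wrist force passes 120 N, or if a joint passes its speed limit or range.

### The arm

A 6-joint arm with a two-finger parallel gripper is mounted at the origin on the work surface. World frame = base frame: x ahead of the robot, y to its left, z up, the work surface at z = 0. Lengths are in m, angles in rad, forces in N, time in s.
With the tool pointing down it reaches from about 0.35 to 0.975 m from the base axis. Payload 4.9 kg.
Tool frame: the origin (TCP) lies on the centre line of the jaws, within the pads' length; the fingertips stand 19 mm ahead of it and the grasp point (between the pads) is the TCP; z points along the fingers, y is the line along which they close (so a half turn about z gives the same grasp; the last joint's range is limited). The gripper opens to 85 mm and grips with 20 to 120 N. Pads are 22 mm wide; open, the fingers measure 114 mm over their backs; the gripper's body (76 mm by 85 mm) begins 54 mm behind the grasp point. The pads swing forward as they close: fully open they stand 13 mm farther back than shut.
Start: joints at [1.23, 0.053, 1.613, -0, 1.476, -0.119], TCP at [0.137, 0.61, 0.224] pointing down, gripper open.
Joint ranges: [-3.01, 3.01], [-1.01, 2.22], [0.06, 2.58], [-1.02, 4.17], [0.09, 2.62], [-3.14, 3.14]. Speed limits (rad/s): [2.57, 2.57, 3.14, 3.14, 3.14, 3.14].

### API

Orientations are given as a unit quaternion [w, x, y, z].
In Python, from plant import state, grab_frame, ticket, spotter gives the robot as it stands.
- The arm moves only by the tool apply_moves, never from a script. Its argument "series" is a list of rows, each an object of numbers: "jaw": the closure, from 0 (fully open) to 1 (shut); "dx", "dy", "dz": the shift along the tool's x, y, z in mm; "turn": the turn about the tool's z in rad. A call has 1 to 5 rows; each row is the pose to reach, as a shift and turn from the pose commanded when the call began, along the tool's axes at that moment; what a row does not reach only later rows make up. A row lasts 1/12 s, in which the tool goes at most 41.7 mm and 7.16 degrees, less where a joint would pass 70% of its speed; a pose out of reach is approached as far as the arm can. A call with a gripper value outside its range is refused whole. The fingers move at their own pace and stop on an object; the grip force is fixed at half the most. Time passes only in rows, so rows that repeat a pose let the fingers close. It gives the time, the measured TCP pose, the force, the opening and the grip force at its end, in the units of the state.
- state(): the state, without advancing time (a new reading comes with each control period).
- grab_frame(name): name is "scene" or "top"; returns a dict with "pixels" (400x640x3 uint8, red, green, blue), "mtx" (3x3 intrinsics, pixels), "dist_coeffs" ([k1, k2, p1, p2, k3] as OpenCV has them; the pictures are not rectified), "camera_from_world" (4x4, takes a point from world to camera coordinates). Camera axes: x right, y down, z forward; pixel columns grow to the right and rows downward; lengths in m; the calibration is good to about 2 mm. A picture is of the moment at which its call begins. There is no depth.
- ticket.job_done(): hands the job in; it is judged then, once.
Trained networks look in a picture, given as the dict that the camera call returned (one of the last four; its "shot" number tells which), for a name from the list of things; names that differ only in an ending like _2 or _b are one class to them, and where a whole thing is asked for, a point or a joint stands for the part that bears it (a point fixed in the world has none). Each returns a list of dicts, best first, with "conf" (0 to 1); they miss things now and then, are a little off and sometimes report something else, mostly with a low value. They report only what shows in the picture. A call takes as long as a camera call.
- spotter.outline_of(picture, target): "region" (400x640 bool, what is visible of it) and "extent" ([left, top, right, bottom] in pixels, round what is visible of it).
The state is a dict: "time": time; "joint_pos": joint angles; "joint_vel": joint speeds; "joint_efforts": joint torques, N m; "tool_pos": TCP position; "tool_rot": TCP orientation; "contact_force": force on the tool from outside, world axes, zero at the start; "ft_torque": the same for the moment, N m; "gripper_width": opening from 0.0 (shut) to 1.0 (fully open); "grasp_force": force on a finger pad.
Only numpy, scipy, OpenCV 4.12 (cv2) and the standard library are available. Lean on these libraries where they do the work, as an engineer would, in place of code of your own. Each camera call takes 0.05 s, during which the arm holds its last target. There are 200 camera calls.

## Working session

There is one attempt and no reset: what is moved stays moved. The work goes in short steps, Python scripts to look and compute and a tool call to move; the robot and the scene stay as the last step left them, time stands still between calls to the robot, and variables do not carry over. Pictures are saved under pics/ and viewed, at most 10 in all, crops included, and the job is handed in when it is done.

Besides the shell and the picture viewer there is one more tool, called after ">>>" as name(argument=value, ...), one argument or row to a line, values as JSON. apply_moves: Moves the arm, as the interface text tells. Its arguments: {"type":"object","properties":{"series":{"type":"array","items":{"type":"object","properties":{"jaw":{"type":"number"},"dx":{"type":"number"},"dy":{"type":"number"},"dz":{"type":"number"},"turn":{"type":"number"}}}}},"required":["series"]}

```bash
mkdir -p pics; ls
python3 - <<'E'
from plant import state, grab_frame, ticket, spotter
import cv2,numpy as np
for n in ("scene","top"):
    f=grab_frame(n); cv2.imwrite(f"pics/{n}0.png",f["pixels"][:,:,::-1])
    print(n,f["mtx"].tolist(),f["dist_coeffs"],np.round(f["camera_from_world"],3).tolist())
    for t in ("orange_tube","rack","hub","crank_grip","base","bottle","dishes"):
        print(t,[(round(r["conf"],2),np.round(r["extent"]).tolist()) for r in spotter.outline_of(f,t)][:3])
s=state();print(s)
E
```

```text
pics
scene [[386.0603149430422, 0.0, 309.8738388096118], [0.0, 386.0603149430422, 202.36710985003498], [0.0, 0.0, 1.0]] [0.00813855 0.         0.         0.         0.        ] [[0.167, 0.986, 0.013, -0.156], [0.804, -0.128, -0.58, -0.419], [-0.57, 0.107, -0.814, 1.266], [0.0, 0.0, 0.0, 1.0]]
orange_tube [(0.51, [176.0, 172.0, 186.0, 193.0])]
rack [(0.82, [139.0, 174.0, 203.0, 213.0])]
hub [(0.96, [271.0, 157.0, 349.0, 228.0])]
crank_grip [(0.53, [282.0, 179.0, 294.0, 206.0])]
base [(0.55, [261.0, 118.0, 396.0, 246.0])]
bottle [(0.62, [110.0, 250.0, 153.0, 294.0])]
dishes [(0.69, [435.0, 163.0, 473.0, 194.0])]
top [[510.8344272741031, 0.0, 313.58635084570886], [0.0, 510.8344272741031, 203.29550445012052], [0.0, 0.0, 1.0]] [-0.00130963  0.          0.          0.          0.        ] [[-0.025, -1.0, -0.006, 0.08], [-0.99, 0.025, -0.14, 0.603], [0.14, 0.002, -0.99, 1.282], [0.0, 0.0, 0.0, 1.0]]
orange_tube [(0.47, [276.0, 200.0, 351.0, 275.0]), (0.41, [297.0, 202.0, 307.0, 211.0])]
rack [(0.93, [413.0, 232.0, 473.0, 275.0])]
hub [(0.56, [277.0, 201.0, 353.0, 275.0])]
crank_grip [(0.65,
[... 178 characters left out ...]
8, 'joint_pos': array([ 1.22998288e+00,  5.26878751e-02,  1.61287096e+00, -3.76550476e-06,
        1.47597752e+00, -1.19010474e-01]), 'joint_vel': array([ 0.00128881,  0.00057551,  0.00013915,  0.00080773, -0.00032459,
        0.0001256 ]), 'joint_efforts': array([ 3.35911291e-04, -3.93666494e+01, -3.70424294e+01, -6.48487003e-05,
        7.40715659e-04, -2.10179240e-05]), 'tool_pos': array([0.13750012, 0.60968768, 0.22422847]), 'tool_rot': array([8.23982277e-06, 1.10674118e-01, 9.93856750e-01, 2.69808024e-05]), 'contact_force': array([-0.22233397,  0.33973052,  0.0276702 ]), 'ft_torque': array([ 0.01257221,  0.00171799, -0.01581028]), 'grasp_force': 0.0, 'gripper_width': 1.0031120284401625}
```

Run:
```python
import cv2
a=cv2.imread("pics/top0.png")[140:320,120:500];cv2.imwrite("pics/top0c.png",cv2.resize(a,None,fx=2.1,fy=2.1,interpolation=3))
a=cv2.imread("pics/scene0.png")[100:310,90:490];cv2.imwrite("pics/scene0c.png",cv2.resize(a,None,fx=2,fy=2,interpolation=3))
```

```text
(no output)
```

View pics/top0c.png

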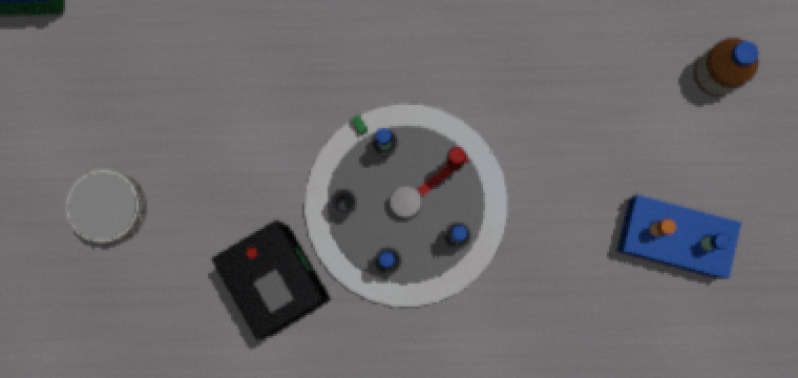

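View pics/scene0c.png

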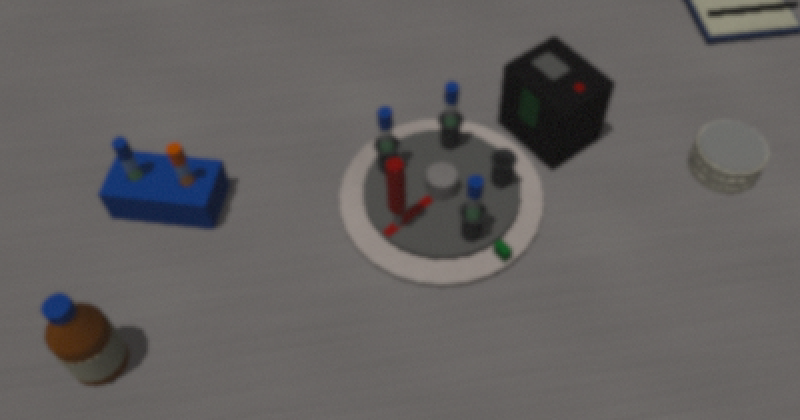

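The top crop shows the crank (red) right-above the hub, about (338,214) in full-frame pixels. The green index is at (291,200), the empty cup left of the hub at (283,236), and the orange cap is the left rack hole at (438,248). The scene view agrees, with orange being the rack tube nearer the carousel. Next I fit positions in both views.

```bash
cat > h.py <<'E'
import numpy as np, cv2
from scipy.optimize import least_squares
from plant import state, grab_frame, ticket, spotter
def proj(f,P):
    M=f["camera_from_world"]
    return cv2.projectPoints(np.float64(P).reshape(-1,1,3),cv2.Rodrigues(M[:3,:3])[0],M[:3,3],f["mtx"],np.float64(f["dist_coeffs"]))[0][:,0]
def cent(f,xy,z0,z1,r):           # silhouette centroid of an upright cylinder
    a=np.linspace(0,2*np.pi,40)
    P=[(xy[0]+r*np.cos(t),xy[1]+r*np.sin(t),z) for z in (z0,z1) for t in a]
    m=cv2.moments(cv2.convexHull(proj(f,P).astype(np.float32)));return np.array([m["m10"],m["m01"]])/m["m00"]
def back(f,uv,z):                 # pixel to world at height z
    M=f["camera_from_world"];q=cv2.undistortPoints(np.float64(uv).reshape(1,1,2),f["mtx"],np.float64(f["dist_coeffs"]))[0,0]
    d=M[:3,:3].T@[q[0],q[1],1];c=-M[:3,:3].T@M[:3,3];return (c+d*(z-c[2])/d[2])[:2]
def blobs(f,col,amin=12):
    h=cv2.cvtColor(f["pixels"],cv2.COLOR_RGB2HSV);H,S,V=[h[...,i].astype(int) for i in range(3)]
    m={"orange":(H>=7)&(H<16)&(S>170)&(V>110),"red":((H<6)|(H>174))&(S>140)&(V>60),"blue":(H>100)&(H<125)&(S>150)&(V>70),"green":(H>50)&(H<85)&(S>120)&(V>50)}[col]
    n,L,st,c=cv2.connectedComponentsWithStats(m.astype(np.uint8))
    return [(c[i],st[i]) for i in range(1,n) if st[i][4]>=amin]
def fit(obs,z0,z1,r):             # obs: list of (frame, uv)
    x0=back(*obs[0],(z0+z1)/2)
    return least_squares(lambda p:np.concatenate([cent(f,p,z0,z1,r)-u for f,u in obs]),x0)
E
python3 - <<'E'
from h import *
F={n:grab_frame(n) for n in("top","scene")}
for n,f in F.items():
    for c,z in (("orange",.0975),("red",.1),("blue",.1155),("green",.032)):
        for u,s in blobs(f,c): print(n,c,np.round(u,1),s.tolist(),np.round(back(f,u,z),4))
    for t in ("crank_grip","hub","rack"):
        for r in spotter.outline_of(f,t)[:1]:
            ys,xs=np.nonzero(r["region"]);print(n,t,r["conf"],xs.mean().round(2),ys.mean().round(2),len(xs))
    g=f["pixels"].min(2);m=(g>135).astype(np.uint8)
    cs=max(cv2.findContours(m,0,1)[0],key=cv2.contourArea);e=cv2.fitEllipse(cv2.convexHull(cs));print("base ellipse",e,back(f,e[0],.012))
E
```

```text
top orange [437.4 247.6] [435, 245, 6, 6, 28] [ 0.4792 -0.2361]
top red [337.5 214. ] [334, 210, 9, 8, 52] [0.5682 0.006 ]
top red [326. 226.] [319, 220, 15, 13, 61] [0.539  0.0353]
top red [239.3 260. ] [237, 258, 6, 5, 24] [0.4611 0.2494]
top red [618.9 298.7] [595, 272, 45, 55, 2122] [ 0.3455 -0.665 ]
top blue [120.9 113.7] [105, 91, 33, 46, 1452] [0.8344 0.5436]
top blue [474.9 164.9] [470, 160, 11, 11, 89] [ 0.6799 -0.3363]
top blue [302.1 204.5] [299, 202, 7, 6, 37] [0.5918 0.0926]
top blue [444.6 252.7] [417, 233, 55, 39, 1216] [ 0.4657 -0.2485]
top blue [338.3 250.8] [335, 247, 8, 8, 46] [0.4768 0.0076]
top blue [303.9 263. ] [301, 260, 7, 7, 44] [0.4494 0.0912]
top green [290.6 199.1] [288, 196, 6, 7, 23] [0.6186 0.1245]
top hub 0.66 312.96 237.41 4334
top rack 0.9 442.55 253.0 1528
base ellipse ((313.0614318847656, 237.2640380859375), (95.85680389404297, 96.3807373046875), 61.4980583190918) [0.5187146  0.06826427]
scene orange [176.4 174.1] [174, 172, 6, 5, 27] [ 0.4722 -0.235 ]
scene red [254.6  84.4] [232, 64, 54, 30, 398] [ 0.1778 -0.0294]
scene red [  7.4 133.8] [0, 118
[... 408 characters left out ...]
cene blue [149.5 171.7] [147, 169, 6, 6, 26] [ 0.4716 -0.2894]
scene blue [170.5 191.3] [140, 177, 61, 28, 1029] [ 0.5353 -0.241 ]
scene blue [327.4 191. ] [324, 188, 7, 7, 39] [0.5881 0.0967]
scene blue [580.5 268.3] [545, 238, 72, 61, 2364] [0.8481 0.5425]
scene blue [118.  253.2] [111, 247, 15, 13, 129] [ 0.6733 -0.3351]
scene green [595.5  25.8] [581, 21, 31, 10, 209] [-0.0556  1.2135]
scene green [340.7 224. ] [338, 220, 7, 8, 33] [0.6258 0.125 ]
scene crank_grip 0.76 286.83 191.99 318
scene hub 0.97 309.82 195.97 3987
scene rack 0.91 172.92 195.9 1850
base ellipse ((266.35272216796875, 209.55419921875), (5.561831474304199, 6.525198936462402), 158.586669921875) [ 0.54433166 -0.04111292]
```

Run:
```python
from h import *
T,S=grab_frame("top"),grab_frame("scene")
def rep(n,o,z0,z1,r):
    R=fit(o,z0,z1,r);print(n,np.round(R.x,4),"res px",np.round(R.fun,2),[np.round(fit([q],z0,z1,r).x,4).tolist() for q in o])
rep("orange",[(T,(437.4,247.6)),(S,(176.4,174.1))],.085,.110,.009)
rep("crank",[(T,(337.5,214)),(S,(286.9,190))],.056,.140,.011)
B=[((302.1,204.5),(327.4,191)),((303.9,263),(315.6,144)),((338.3,250.8),(282,156.6))]
for i,(a,b) in enumerate(B): rep("blue%d"%i,[(T,a),(S,b)],.103,.128,.009)
rep("index",[(T,(290.6,199.1)),(S,(340.7,224))],.02,.032,.008)
for name in ("hub",):
  pass
# hub top: bright grey disc near; local crops
for f,c in((T,(313,236)),(S,(311,190))):
    g=f["pixels"].min(2)[c[1]-14:c[1]+14,c[0]-14:c[0]+14];print(g[::2,::2])
    print(np.round(proj(f,[(.52,.068,.054)]),1))
```

```text
orange [ 0.4765 -0.2353] res px [-0.25  1.16 -0.24  1.35] [[0.4793, -0.2361], [0.4724, -0.2349]]
crank [0.5645 0.0091] res px [-1.14  1.34 -0.33  1.59] [[0.5677, 0.0062], [0.5602, 0.0104]]
blue0 [0.5903 0.0946] res px [-0.84  0.63 -0.73  0.83] [[0.5918, 0.0926], [0.5883, 0.0966]]
blue1 [0.4476 0.0934] res px [-0.86  0.82 -0.84  0.99] [[0.4495, 0.0912], [0.4447, 0.0959]]
blue2 [0.4756 0.0092] res px [-0.61  0.48 -0.66  1.05] [[0.4767, 0.0076], [0.4725, 0.0111]]
index [0.6206 0.1254] res px [-0.26 -0.41 -0.53 -0.54] [[0.6195, 0.1247], [0.6223, 0.1263]]
[[ 91  93  91  91  92  92  92  94  93  92  92  93  81  51]
 [ 92  89  92  93  91  93  92  93  91  92  92  89  49  28]
 [ 91  89  92  89  91  91  90  91  91  91  94  84  23  10]
 [ 92  91  91  89  90  95  95  99  93  92  82  40  19  11]
 [ 91  88  91  90  86 115 123 129 128 116  47  31  30  62]
 [ 91  90  93  90 108 121 125 126 130 130 110  42  89  91]
 [ 89  90  91  66 116 120 124 129 133 134 131  91  90  94]
 [ 92  91  59  62 118 123 124 128 133 135 134  95  93  94]
 [ 93  93  57  50 115 121 123 126 130 131 124  93  93  93]
 [ 90  91  6
[... 442 characters left out ...]
9  80  81  81  76  75  75  76  74]
 [ 75  75  73  75  84  95  98  98  97  89  80  77  74  75]
 [ 74  76  75  84  99  99 100 101 102 100  90  76  75  74]
 [ 75  75  74  89 102 102 104 101 101  99  98  82  77  74]
 [ 75  76  74  85 103 103 103 103 102 103  96  76  74  69]
 [ 76  74  73  72  94 101 104 103 103 100  83  57  73  60]
 [ 75  74  71  63  74  90  97  98  97  81  55  48  65  56]
 [ 75  73  73  63  60  62  67  69  65  55  44  51  68  55]
 [ 73  75  75  65  62  62  60  60  55  50  50  62  73  55]
 [ 73  73  57  39  50  62  60  58  57  61  66  73  75  64]
 [ 70  50  31  17  39  63  69  66  70  72  75  74  72  67]
 [ 48  24  18  37  61  71  75  75  74  74  74  69  57  55]]
[[309.  185.7]]
```

>>> apply_moves(
  series=[
    {"dx": -35.6,"dy": -18.2,"dz": 0,"jaw": 0.5},
    {"dx": -71.2,"dy": -36.4,"jaw": 0.5},
    {"dx": -106.8,"dy": -54.6,"jaw": 0.5},
    {"dx": -142.4,"dy": -72.8,"jaw": 0.5},
    {"dx": -178,"dy": -91,"jaw": 0.5},
  ],
)

```text
invalid input at $.series[0]: expected keys jaw, dx, dy, dz, turn
```

>>> apply_moves(
  series=[
    {"dx": -35.6,"dy": -18.2,"dz": 0,"jaw": 0.5},
    {"dx": -71.2,"dy": -36.4,"jaw": 0.5},
    {"dx": -106.8,"dy": -54.6,"jaw": 0.5},
    {"dx": -142.4,"dy": -72.8,"jaw": 0.5},
    {"dx": -178,"dy": -91,"jaw": 0.5},
  ],
)

```text
invalid input at $.series[0]: expected keys jaw, dx, dy, dz, turn
```

>>> apply_moves(
  series=[
    {"dx": -35.6,"dy": -18.2,"dz": 0,"jaw": 0.5,"turn": 0},
    {"dx": -71.2,"dy": -36.4,"dz": 0,"jaw": 0.5,"turn": 0},
    {"dx": -106.8,"dy": -54.6,"dz": 0,"jaw": 0.5,"turn": 0},
    {"dx": -142.4,"dy": -72.8,"dz": 0,"jaw": 0.5,"turn": 0},
    {"dx": -178,"dy": -91,"dz": 0,"jaw": 0.5,"turn": 0},
  ],
)

```text
time: 1.72
tool_pos: [0.2921, 0.4805, 0.2244]
tool_rot: [0.0, 0.11, 0.994, 0.0]
contact_force: [0.8, 0.2, 0.2]
gripper_width: 0.505
grasp_force: 0.0
```

>>> apply_moves(
  series=[
    {"dx": -35.6,"dy": -18.2,"dz": 0,"jaw": 0.5,"turn": 0},
    {"dx": -71.2,"dy": -36.4,"dz": 0,"jaw": 0.5,"turn": 0},
    {"dx": -106.8,"dy": -54.6,"dz": 0,"jaw": 0.5,"turn": 0},
    {"dx": -142.4,"dy": -72.8,"dz": 0,"jaw": 0.5,"turn": 0},
    {"dx": -178,"dy": -91,"dz": 0,"jaw": 0.5,"turn": 0},
  ],
)

```text
time: 2.13
tool_pos: [0.446, 0.3523, 0.2245]
tool_rot: [0.0, 0.111, 0.994, 0.0]
contact_force: [1.4, 0.5, -0.1]
gripper_width: 0.502
grasp_force: 0.0
```

>>> apply_moves(
  series=[
    {"dx": -10.7,"dy": -37.9,"dz": 0,"jaw": 0.5,"turn": 0},
    {"dx": -21.4,"dy": -75.7,"dz": 0,"jaw": 0.5,"turn": 0},
    {"dx": -32.1,"dy": -113.6,"dz": 0,"jaw": 0.5,"turn": 0},
    {"dx": -42.8,"dy": -151.4,"dz": 0,"jaw": 0.5,"turn": 0},
    {"dx": -53.5,"dy": -189.3,"dz": 0,"jaw": 0.5,"turn": 0},
  ],
)

```text
time: 2.55
tool_pos: [0.4551, 0.1557, 0.2243]
tool_rot: [0.0, 0.11, 0.994, 0.0]
contact_force: [-0.1, -0.6, 0.1]
gripper_width: 0.501
grasp_force: 0.0
```

>>> apply_moves(
  series=[
    {"dx": -10.7,"dy": -37.9,"dz": 0,"jaw": 0.5,"turn": 0},
    {"dx": -21.4,"dy": -75.7,"dz": 0,"jaw": 0.5,"turn": 0},
    {"dx": -32.1,"dy": -113.6,"dz": 0,"jaw": 0.5,"turn": 0},
    {"dx": -42.8,"dy": -151.4,"dz": 0,"jaw": 0.5,"turn": 0},
    {"dx": -53.5,"dy": -189.3,"dz": 0,"jaw": 0.5,"turn": 0},
  ],
)

```text
time: 2.97
tool_pos: [0.4656, -0.0409, 0.2246]
tool_rot: [0.001, 0.111, 0.994, -0.0]
contact_force: [1.3, 0.4, 0.1]
gripper_width: 0.5
grasp_force: 0.0
```

>>> apply_moves(
  series=[
    {"dx": -10.7,"dy": -37.9,"dz": 0,"jaw": 0.5,"turn": 0},
    {"dx": -21.4,"dy": -75.7,"dz": 6,"jaw": 0.5,"turn": 0},
    {"dx": -32.1,"dy": -113.6,"dz": 12,"jaw": 0.5,"turn": 0},
    {"dx": -42.8,"dy": -151.4,"dz": 18,"jaw": 0.5,"turn": 0},
    {"dx": -53.5,"dy": -189.3,"dz": 24,"jaw": 0.5,"turn": 0},
  ],
)

```text
time: 3.38
tool_pos: [0.4761, -0.2376, 0.2003]
tool_rot: [0.0, 0.111, 0.994, -0.0]
contact_force: [0.9, 0.5, 0.3]
gripper_width: 0.497
grasp_force: 0.0
```

Run:
```python
from h import *
S=grab_frame("scene");T=grab_frame("top")
a=S["pixels"][90:250,120:320,::-1];b=T["pixels"][180:340,360:560,::-1]
cv2.imwrite("pics/hov.png",cv2.resize(np.hstack([a,b]),None,fx=2,fy=2,interpolation=2))
s=state();print(s["tool_pos"],s["tool_rot"],s["time"])
p=s["tool_pos"];print(proj(S,[p,p+[0,0,-.019]]),proj(T,[p]))
# carousel joint fit
def car(th,c,k): return c[0]+.075*np.cos(th+k*np.radians(72)),c[1]+.075*np.sin(th+k*np.radians(72))
P={"top":{0:(.5677,.0062),1:(.5918,.0926),3:(.4495,.0912),4:(.4767,.0076)},"scene":{0:(.5602,.0104),1:(.5883,.0966),3:(.4447,.0959),4:(.4725,.0111)}}
for n,d in P.items():
    for ks in ([1,3,4],[0,1,3,4]):
        r=least_squares(lambda q:np.concatenate([np.subtract(car(q[2],q,k),d[k]) for k in ks]),[.52,.068,-.85]);print(n,ks,np.round(r.x,4),np.round(r.fun*1e3,1))
```

```text
[ 0.47543418 -0.23987648  0.19896684] [-9.00935432e-04  1.13582989e-01  9.93528049e-01 -3.30444029e-04] 3.4833
[[160.88028152 144.44585509]
 [163.5747151  150.72045681]] [[449.65328245 246.83347539]]
top [1, 3, 4] [ 0.5207  0.0687 -0.935 ] [ 0.  -0.2 -0.3  0.1  0.3  0.1]
top [0, 1, 3, 4] [ 0.5213  0.0681 -0.9346] [-1.9  1.6  0.6 -0.7  0.3 -0.4  1.  -0.5]
scene [1, 3, 4] [ 0.5165  0.0727 -0.9368] [-0.6 -0.3  0.3 -0.4  0.3  0.7]
scene [0, 1, 3, 4] [ 0.5164  0.0722 -0.9422] [ 0.3  1.2 -0.6 -1.2  0.4 -0.5 -0.1  0.5]
```

View pics/hov.png

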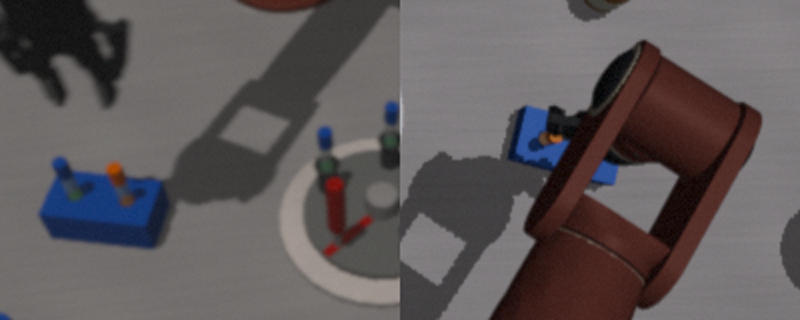

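The scene crop shows the fingers over the rack, with visible tips near (149,139) and (174,140). That is about 9 px above the predicted tip, so I zoom in to check.

Run:
```python
from h import *
S=grab_frame("scene");s=state();p=s["tool_pos"];print(p,s["gripper_width"])
from scipy.spatial.transform import Rotation as R
w,x,y,z=s["tool_rot"];A=R.from_quat([x,y,z,w]).as_matrix();print(A.round(3))
a=cv2.resize(S["pixels"][80:200,110:230,::-1],None,fx=5,fy=5,interpolation=0)
for q,c in ((p,(0,0,255)),(p+A@[0,.021,.013],(0,255,0)),(p+A@[0,-.021,.013],(0,255,255))):
    u=proj(S,[q])[0];print(u);cv2.circle(a,tuple(int(v) for v in (u-[110,80]+.5)*5),3,c,-1)
cv2.imwrite("pics/z.png",np.clip(a*1.8,0,255))
```

```text
[ 0.47570641 -0.23762369  0.19937562] 0.5030408905007038
[[-0.975  0.224 -0.001]
 [ 0.224  0.975  0.001]
 [ 0.002  0.001 -1.   ]]
[161.92578837 144.28219839]
[173.62579114 149.12017493]
[153.92958501 148.07478646][ WARN:0@2.751] global loadsave.cpp:1063 imwrite_ Unsupported depth image for selected encoder is fallbacked to CV_8U.
```

View pics/z.png

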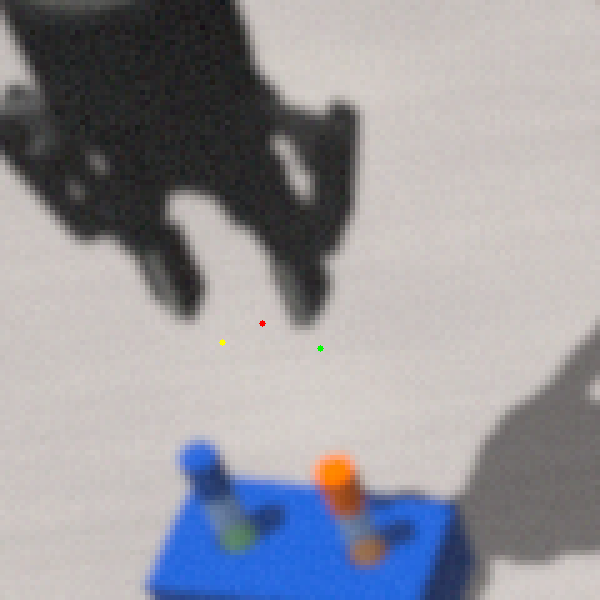

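Tips are at about (147,144) and (171,145), roughly 6 px from the prediction, so I won't rely on the tip model. I descend to just above the cap and compare directly.

>>> apply_moves(
  series=[
    {"dx": 0,"dy": 2,"dz": 20,"jaw": 0.5,"turn": 0},
    {"dx": 0,"dy": 2,"dz": 40,"jaw": 0.5,"turn": 0},
    {"dx": 0,"dy": 2,"dz": 65,"jaw": 0.5,"turn": 0},
    {"dx": 0,"dy": 2,"dz": 65,"jaw": 0.5,"turn": 0},
  ],
)

```text
time: 3.87
tool_pos: [0.4741, -0.2306, 0.1302]
tool_rot: [-0.004, 0.11, 0.994, 0.002]
contact_force: [-0.2, 0.0, -1.0]
gripper_width: 0.502
grasp_force: 0.0
```

Run:
```python
from h import *
S=grab_frame("scene");s=state();p=s["tool_pos"];print(p,s["time"])
from scipy.spatial.transform import Rotation as R
w,x,y,z=s["tool_rot"];A=R.from_quat([x,y,z,w]).as_matrix()
a=cv2.resize(S["pixels"][110:210,120:240,::-1],None,fx=5,fy=5,interpolation=0)
for q,c in ((p,(0,0,255)),(p+A@[0,.021,.013],(0,255,0)),(p+A@[0,-.021,.013],(0,255,255)),([p[0],p[1],.11],(255,0,255))):
    u=proj(S,[q])[0];print(u);cv2.circle(a,tuple(int(v) for v in (u-[120,110]+.5)*5),3,c,-1)
cv2.imwrite("pics/z2.png",np.clip(a*1.8,0,255).astype(np.uint8))
```

```text
[ 0.47513094 -0.23129035  0.13258517] 3.9167
[173.82538498 164.82799534]
[184.66017443 169.04827615]
[166.19622576 168.15259491]
[176.54217061 171.36461773]
```

View pics/z2.png

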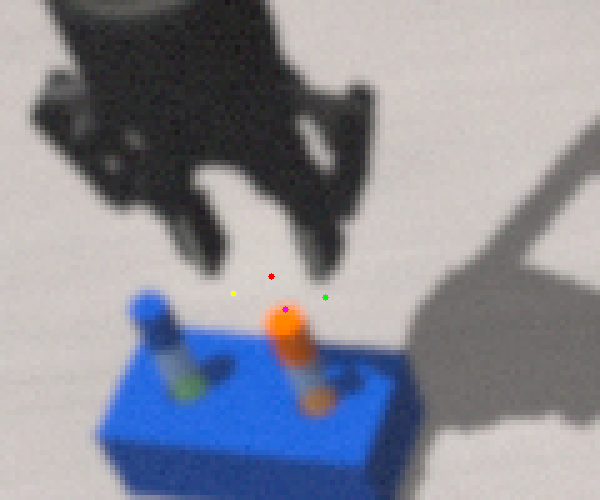

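Fingertips are at (163,164) and (184,166), and the cap top is at (177,174). In the image the finger centre line runs through the cap. The arm was still swinging, so I let it settle and re-read.

>>> apply_moves(
  series=[
    {"dx": 0,"dy": 0,"dz": 0,"jaw": 0.5,"turn": 0},
    {"dx": 0,"dy": 0,"dz": 0,"jaw": 0.5,"turn": 0},
    {"dx": 0,"dy": 0,"dz": 0,"jaw": 0.5,"turn": 0},
    {"dx": 0,"dy": 0,"dz": 0,"jaw": 0.5,"turn": 0},
  ],
)

```text
time: 4.25
tool_pos: [0.4777, -0.2339, 0.137]
tool_rot: [0.001, 0.111, 0.994, -0.001]
contact_force: [-1.0, 0.2, 0.3]
gripper_width: 0.5
grasp_force: 0.0
```

Run:
```python
from h import *
S=grab_frame("scene");s=state();p=s["tool_pos"];print(p,s["tool_rot"],s["time"])
print(proj(S,[p]))
D=(S["pixels"].max(2)<60)
for v in range(144,170,2):
    r=np.nonzero(D[v,150:205])[0]+150; print(v,r.tolist())
T=grab_frame("top");s=state();p=s["tool_pos"];print(p);print(blobs(S,"orange"),blobs(T,"orange"))
```

```text
[ 0.47752043 -0.23389315  0.13668166] [ 1.05255386e-03  1.10597298e-01  9.93864589e-01 -5.56258382e-04] 4.3
[[172.07897703 164.55421463]]
144 [150, 151, 152, 153, 154, 155, 167, 168, 169, 170, 171, 172, 173, 174, 175, 176, 177, 178, 179, 180, 181, 182, 183, 184, 185, 186, 187, 188, 189, 190]
146 [150, 151, 152, 153, 154, 155, 156, 169, 170, 171, 172, 173, 174, 175, 176, 177, 178, 179, 180, 181, 182, 183, 184, 185, 186, 187, 188, 189]
148 [150, 151, 152, 153, 154, 155, 156, 157, 158, 173, 174, 175, 176, 177, 178, 179, 180, 181, 182, 183, 184, 185, 186, 187, 188, 189]
150 [150, 151, 152, 153, 154, 155, 156, 157, 158, 159, 174, 175, 176, 177, 178, 179, 180, 181, 182, 183, 184, 185, 186, 187, 188]
152 [150, 151, 152, 153, 154, 155, 156, 157, 158, 159, 176, 177, 178, 179, 180, 181, 182, 183, 184, 185, 186, 187]
154 [152, 153, 154, 155, 156, 157, 158, 159, 160, 177, 178, 179, 180, 181, 182, 183, 184, 185]
156 [153, 154, 155, 156, 157, 158, 159, 160, 161, 178, 179, 180, 181, 182, 183, 184, 185]
158 [154, 155, 156, 157, 158, 159, 160, 161, 178, 179, 180, 181, 182, 183, 184, 185]
160 [157, 158, 159, 160, 161, 179, 180, 181, 182, 183, 184]
162 [158, 159, 160, 180, 181, 182, 183, 184]
164 []
166 []
168 []
[ 0.47732238 -0.23382521  0.13632492]
[(array([176.36666667, 174.36666667]), array([174, 172,   6,   6,  30], dtype=int32))] []
```

>>> apply_moves(
  series=[
    {"dx": 0,"dy": 0.5,"dz": 10,"jaw": 0.5,"turn": 0},
    {"dx": 0,"dy": 0.5,"dz": 22,"jaw": 0.5,"turn": 0},
    {"dx": 0,"dy": 0.5,"dz": 34,"jaw": 0.5,"turn": 0},
    {"dx": 0,"dy": 0.5,"dz": 40,"jaw": 0.5,"turn": 0},
    {"dx": 0,"dy": 0.5,"dz": 40,"jaw": 0.5,"turn": 0},
  ],
)

```text
time: 4.77
tool_pos: [0.4751, -0.2318, 0.0918]
tool_rot: [-0.003, 0.111, 0.994, 0.001]
contact_force: [0.7, -0.2, -0.2]
gripper_width: 0.502
grasp_force: 0.0
```

>>> apply_moves(
  series=[
    {"dx": 0,"dy": 0,"dz": 0,"jaw": 0.5,"turn": 0},
    {"dx": 0,"dy": 0,"dz": 0,"jaw": 0.6,"turn": 0},
    {"dx": 0,"dy": 0,"dz": 0,"jaw": 0.66,"turn": 0},
    {"dx": 0,"dy": 0,"dz": 0,"jaw": 0.7,"turn": 0},
    {"dx": 0,"dy": 0,"dz": 0,"jaw": 0.7,"turn": 0},
  ],
)

```text
time: 5.18
tool_pos: [0.4773, -0.2333, 0.0958]
tool_rot: [0.0, 0.111, 0.994, -0.0]
contact_force: [0.5, -0.3, -0.3]
gripper_width: 0.296
grasp_force: 0.0
```

Run:
```python
from h import *
S=grab_frame("scene");s=state();p=s["tool_pos"];print(p,s["tool_rot"],s["time"],s["gripper_width"],s["contact_force"])
cv2.imwrite("pics/z3.png",np.clip(cv2.resize(S["pixels"][130:210,130:230,::-1],None,fx=6,fy=6,interpolation=0).astype(int)*1.8,0,255).astype(np.uint8))
```

```text
[ 0.47717792 -0.23320627  0.09570714] [ 3.81179455e-04  1.10671788e-01  9.93856920e-01 -1.81544385e-04] 5.2333 0.3011028729547619 [ 0.13559369  0.43091495 -1.48426706]
```

View pics/z3.png

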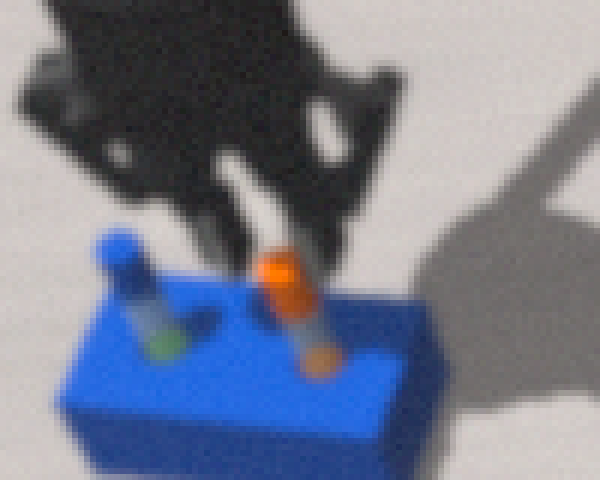

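The cap sits between the fingers (cap around (178,177)), with clearance on both sides. I close on it.

>>> apply_moves(
  series=[
    {"dx": 0,"dy": 0,"dz": 0,"jaw": 0.75,"turn": 0},
    {"dx": 0,"dy": 0,"dz": 0,"jaw": 0.78,"turn": 0},
    {"dx": 0,"dy": 0,"dz": 0,"jaw": 0.8,"turn": 0},
    {"dx": 0,"dy": 0,"dz": 0,"jaw": 0.85,"turn": 0},
    {"dx": 0,"dy": 0,"dz": 0,"jaw": 0.9,"turn": 0},
  ],
)

```text
time: 5.65
tool_pos: [0.4772, -0.2332, 0.0956]
tool_rot: [0.0, 0.111, 0.994, -0.0]
contact_force: [-0.1, 0.1, 1.8]
gripper_width: 0.168
grasp_force: 58.5
```

Run:
```python
from h import *
S=grab_frame("scene");s=state();print(s["tool_pos"],s["time"],s["gripper_width"],s["contact_force"],s["grasp_force"])
print(blobs(S,"orange"))
```

```text
[ 0.4771912  -0.23320648  0.09562819] 5.7 0.16586905926914133 [ 0.64036292 -0.42957583  1.91198043] 58.55505287647247
[(array([175.13333333, 175.53333333]), array([173, 174,   5,   4,  15], dtype=int32))]
```

Run:
```python
from h import *
S=grab_frame("scene")
cv2.imwrite("pics/z4.png",np.clip(cv2.resize(S["pixels"][140:210,140:220,::-1],None,fx=7,fy=7,interpolation=0).astype(int)*1.8,0,255).astype(np.uint8))
print((proj(S,[[.4772,-.2332,.0956],[.4765,-.2335,.110],[.4765,-.2335,.085]])-[140,140]+.5)*7)
```

```text
[[264.89561432 256.73753314]
 [252.20433497 227.05509049]
 [272.5254953  275.48257616]]
```

View pics/z4.png

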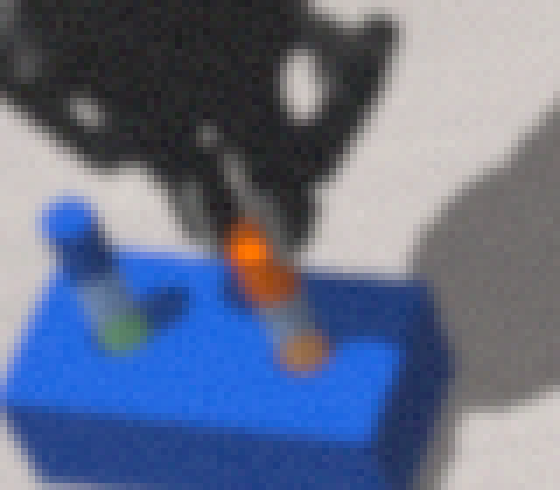

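The cap's full silhouette spans rows 172–183, so my colour mask had caught only its bright top and pulled the scene x low. The tube x is near 0.479, as the top view says. The grip is firm (58 N), so I lift.

>>> apply_moves(
  series=[
    {"dx": 0,"dy": 0,"dz": -6,"jaw": 0.9,"turn": 0},
    {"dx": 0,"dy": 0,"dz": -18,"jaw": 0.9,"turn": 0},
    {"dx": 0,"dy": 0,"dz": -36,"jaw": 0.9,"turn": 0},
    {"dx": 0,"dy": 0,"dz": -56,"jaw": 0.9,"turn": 0},
    {"dx": 0,"dy": 0,"dz": -80,"jaw": 0.9,"turn": 0},
  ],
)

```text
time: 6.17
tool_pos: [0.4762, -0.2326, 0.1757]
tool_rot: [-0.001, 0.111, 0.994, 0.0]
contact_force: [-0.1, -0.3, -0.7]
gripper_width: 0.167
grasp_force: 58.6
```

>>> apply_moves(
  series=[
    {"dx": 0,"dy": 0,"dz": -25,"jaw": 0.9,"turn": 0},
    {"dx": 0,"dy": 0,"dz": -48,"jaw": 0.9,"turn": 0},
    {"dx": 0,"dy": 0,"dz": -65,"jaw": 0.9,"turn": 0},
    {"dx": 0,"dy": 0,"dz": -70,"jaw": 0.9,"turn": 0},
    {"dx": 0,"dy": 0,"dz": -70,"jaw": 0.9,"turn": 0},
  ],
)

```text
time: 6.58
tool_pos: [0.4777, -0.2336, 0.2479]
tool_rot: [0.002, 0.111, 0.994, -0.001]
contact_force: [-0.7, -0.4, 0.0]
gripper_width: 0.167
grasp_force: 58.6
```

Run:
```python
from h import *
S=grab_frame("scene");s=state();p=s["tool_pos"];print(p,s["tool_rot"],s["time"],s["gripper_width"])
cv2.imwrite("pics/z5.png",np.clip(cv2.resize(S["pixels"][80:230,130:310,::-1],None,fx=4,fy=4,interpolation=0).astype(int)*1.8,0,255).astype(np.uint8))
print((proj(S,[p,p+[0,0,.015],p-[0,0,.085]])-[130,80]+.5)*4)
```

```text
[ 0.47700574 -0.23312225  0.24578957] [ 4.75733050e-04  1.10651729e-01  9.93859087e-01 -2.89331032e-04] 6.6333 0.16949943931686276
[[110.90870407 194.34894572]
 [101.40852733 171.73298186]
 [159.4499351  309.97883883]]
```

View pics/z5.png

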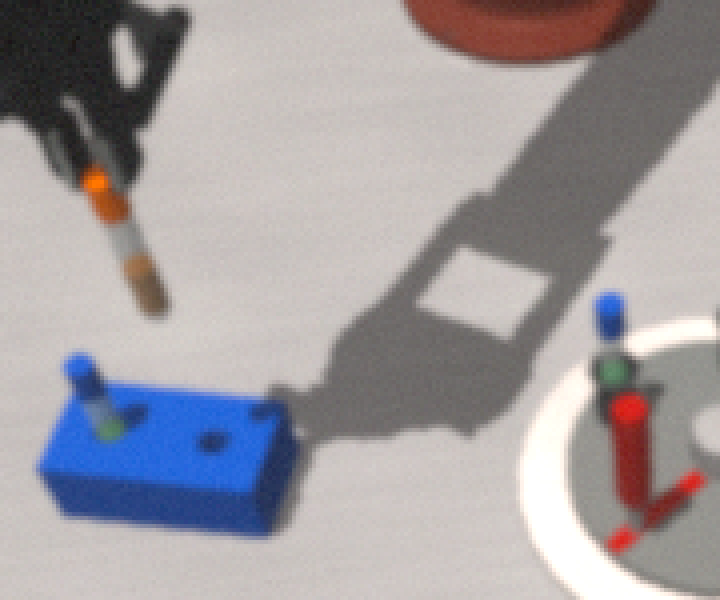

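The tube hangs straight in the jaws: cap top near (154,125), bottom near (168,158), within about 1–2 px of the prediction. The hole it came from is empty. I carry it to above the cup.

>>> apply_moves(
  series=[
    {"dx": 2,"dy": 18,"dz": 0,"jaw": 0.9,"turn": 0},
    {"dx": 6,"dy": 54,"dz": 0,"jaw": 0.9,"turn": 0},
    {"dx": 10,"dy": 92,"dz": 0,"jaw": 0.9,"turn": 0},
    {"dx": 14,"dy": 130,"dz": 0,"jaw": 0.9,"turn": 0},
    {"dx": 18,"dy": 168,"dz": 0,"jaw": 0.9,"turn": 0},
  ],
)

```text
time: 7.05
tool_pos: [0.4951, -0.0634, 0.2429]
tool_rot: [-0.002, 0.111, 0.994, 0.0]
contact_force: [0.6, 0.6, -0.2]
gripper_width: 0.166
grasp_force: 58.7
```

>>> apply_moves(
  series=[
    {"dx": 4,"dy": 38,"dz": 0,"jaw": 0.9,"turn": 0},
    {"dx": 8,"dy": 76,"dz": 0,"jaw": 0.9,"turn": 0},
    {"dx": 12,"dy": 114,"dz": 0,"jaw": 0.9,"turn": 0},
    {"dx": 16,"dy": 152,"dz": 0,"jaw": 0.9,"turn": 0},
    {"dx": 20,"dy": 182,"dz": 0,"jaw": 0.9,"turn": 0},
  ],
)

```text
time: 7.47
tool_pos: [0.5156, 0.1193, 0.2428]
tool_rot: [-0.002, 0.11, 0.994, -0.0]
contact_force: [0.3, -0.1, -0.1]
gripper_width: 0.166
grasp_force: 58.7
```

>>> apply_moves(
  series=[
    {"dx": 2,"dy": 20,"dz": 0,"jaw": 0.9,"turn": 0},
    {"dx": 3,"dy": 27,"dz": 0,"jaw": 0.9,"turn": 0},
    {"dx": 3,"dy": 27,"dz": 20,"jaw": 0.9,"turn": 0},
    {"dx": 3,"dy": 27,"dz": 40,"jaw": 0.9,"turn": 0},
    {"dx": 3,"dy": 27,"dz": 40,"jaw": 0.9,"turn": 0},
  ],
)

```text
time: 7.88
tool_pos: [0.5165, 0.1429, 0.199]
tool_rot: [-0.005, 0.111, 0.994, -0.001]
contact_force: [-0.7, 0.7, -1.7]
gripper_width: 0.165
grasp_force: 58.7
```

>>> apply_moves(
  series=[
    {"dx": 0,"dy": 0,"dz": 0,"jaw": 0.9,"turn": 0},
    {"dx": 0,"dy": 0,"dz": 0,"jaw": 0.9,"turn": 0},
    {"dx": 0,"dy": 0,"dz": 0,"jaw": 0.9,"turn": 0},
    {"dx": 0,"dy": 0,"dz": 0,"jaw": 0.9,"turn": 0},
  ],
)

```text
time: 8.22
tool_pos: [0.5206, 0.1435, 0.2067]
tool_rot: [0.001, 0.111, 0.994, 0.0]
contact_force: [0.1, 0.7, 0.1]
gripper_width: 0.169
grasp_force: 58.7
```

Run:
```python
from h import *
S=grab_frame("scene");T=grab_frame("top");s=state();p=s["tool_pos"];print(p,s["tool_rot"],s["time"])
def near(f,lo,hi,c,w,vm=35,sm=110):
    h=cv2.cvtColor(f["pixels"],cv2.COLOR_RGB2HSV).astype(int);m=(h[...,0]>=lo)&(h[...,0]<=hi)&(h[...,1]>sm)&(h[...,2]>vm)
    n,L,st,cc=cv2.connectedComponentsWithStats(m.astype(np.uint8))
    return [(cc[i].round(1).tolist(),st[i].tolist()) for i in range(1,n) if st[i][4]>5 and abs(cc[i]-c).max()<w]
for n,f in(("S",S),("T",T)):
    print(n,"tcp",proj(f,[p,p+[0,0,.0025]]).round(1).tolist(),"orange",near(f,5,18,proj(f,[p])[0],15))
    for k in (1,3,4):
        a=-.935+k*np.radians(72);q=(.5195+.075*np.cos(a),.07+.075*np.sin(a));print("pred cap",k,cent(f,q,.103,.128,.009).round(1),near(f,100,125,cent(f,q,.103,.128,.009),9))
a=np.hstack([S["pixels"][80:240,240:400],T["pixels"][160:320,230:390]])
cv2.imwrite("pics/z6.png",np.clip(cv2.resize(a[:,:,::-1],None,fx=2.5,fy=2.5,interpolation=0).astype(int)*1.6,0,255).astype(np.uint8))
```

```text
[0.52040923 0.14359971 0.20632647] [8.64947378e-04 1.10849250e-01 9.93836832e-01 2.15956027e-04] 8.3167
S tcp [[345.2, 137.1], [345.3, 136.2]] orange [([346.0, 137.8], [341, 131, 10, 14, 118])]
pred cap 1 [326.3 192. ] [([327.2, 192.6], [324, 188, 8, 11, 74])]
pred cap 3 [314.5 145.2] [([315.4, 145.6], [313, 141, 6, 11, 55])]
pred cap 4 [281.3 157.8] [([281.9, 158.1], [279, 154, 7, 10, 51])]
T tcp [[279.0, 230.9], [278.9, 230.9]] orange [([290.7, 218.9], [290, 217, 3, 4, 7]), ([284.1, 221.1], [283, 219, 4, 5, 7]), ([267.2, 225.9], [266, 224, 4, 4, 9]), ([284.0, 232.0], [281, 228, 6, 8, 16]), ([273.6, 232.4], [272, 231, 5, 4, 11]), ([277.3, 235.7], [276, 234, 4, 5, 6])]
pred cap 1 [301.6 205. ] [([305.0, 203.7], [304, 202, 3, 4, 6])]
pred cap 3 [303.3 263.6] []
pred cap 4 [337.8 251.1] [([338.3, 250.6], [335, 247, 8, 8, 53])]
```

View pics/z6.png

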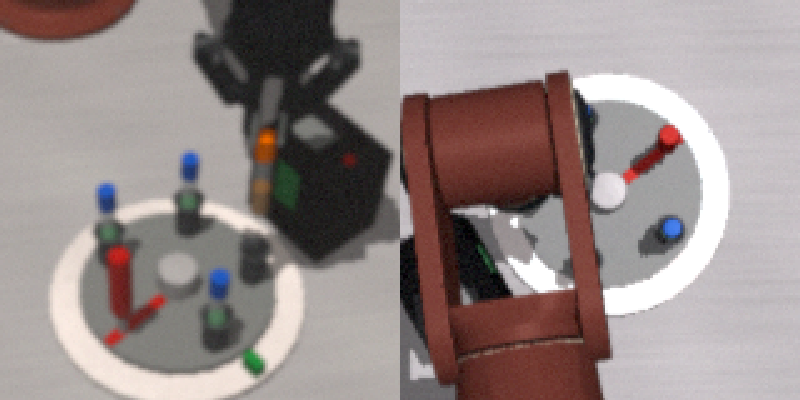

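The scene half shows the orange tube at about (346,138) above the empty cup (342,176), clear of the reader; the arm hides the cup in the top view. I lower it to just above the rim and compare tube with carousel in the scene camera alone.

>>> apply_moves(
  series=[
    {"dx": 0,"dy": 0,"dz": 12,"jaw": 0.9,"turn": 0},
    {"dx": 0,"dy": 0,"dz": 26,"jaw": 0.9,"turn": 0},
    {"dx": 0,"dy": 0,"dz": 36,"jaw": 0.9,"turn": 0},
    {"dx": 0,"dy": 0,"dz": 40,"jaw": 0.9,"turn": 0},
    {"dx": 0,"dy": 0,"dz": 40,"jaw": 0.9,"turn": 0},
  ],
)

```text
time: 8.73
tool_pos: [0.5183, 0.1435, 0.1623]
tool_rot: [-0.002, 0.111, 0.994, -0.001]
contact_force: [-0.5, -0.8, -0.9]
gripper_width: 0.164
grasp_force: 58.7
```

>>> apply_moves(
  series=[
    {"dx": 0,"dy": 0,"dz": 0,"jaw": 0.9,"turn": 0},
    {"dx": 0,"dy": 0,"dz": 0,"jaw": 0.9,"turn": 0},
    {"dx": 0,"dy": 0,"dz": 0,"jaw": 0.9,"turn": 0},
    {"dx": 0,"dy": 0,"dz": 0,"jaw": 0.9,"turn": 0},
  ],
)

```text
time: 9.07
tool_pos: [0.5203, 0.1438, 0.166]
tool_rot: [0.001, 0.111, 0.994, 0.0]
contact_force: [-0.1, -0.3, -0.3]
gripper_width: 0.162
grasp_force: 58.7
```

```bash
cat >> h.py <<'E'
def near(f,lo,hi,c,w,vm=35,sm=110):
    h=cv2.cvtColor(f["pixels"],cv2.COLOR_RGB2HSV).astype(int);m=(h[...,0]>=lo)&(h[...,0]<=hi)&(h[...,1]>sm)&(h[...,2]>vm)
    n,L,st,cc=cv2.connectedComponentsWithStats(m.astype(np.uint8))
    g=[(st[i][4],cc[i],st[i]) for i in range(1,n) if st[i][4]>20 and abs(cc[i]-c).max()<w]
    return max(g,key=lambda t:t[0]) if g else None
def carfit(f,q0,ks=(1,3,4)):
    pos=lambda q,k:(q[0]+.075*np.cos(q[2]+k*np.radians(72)),q[1]+.075*np.sin(q[2]+k*np.radians(72)))
    o=[(k,near(f,100,125,cent(f,pos(q0,k),.103,.128,.009),7)) for k in ks];o=[(k,b[1]) for k,b in o if b]
    return least_squares(lambda q:np.concatenate([cent(f,pos(q,k),.103,.128,.009)-u for k,u in o]),q0,x_scale=[.01,.01,.1]),[k for k,_ in o]
E
python3 - <<'E'
from h import *
S=grab_frame("scene");s=state();p=s["tool_pos"];print(p,s["tool_rot"],s["time"])
r,k=carfit(S,[.5195,.07,-.935]);print("car scene",r.x.round(4),r.fun.round(2),k)
a=r.x[2]+np.radians(144);c=r.x[:2]+.075*np.array([np.cos(a),np.sin(a)]);print("cup scene",c.round(4))
zb=p[2]-.0856
for sm in(110,150,190):
    b=near(S,5,18,cent(S,p,zb+.075,zb+.1,.009),8,sm=sm)
    if b: print(sm,b[0],b[1].round(1),b[2].tolist(),"tube scene",fit([(S,b[1])],zb+.075,zb+.1,.009).x.round(4))
print("pred tube bottom",proj(S,[[p[0],p[1],zb]]),"pred rim",proj(S,[[*c,.069]]),"pred cap ctr",cent(S,p,zb+.075,zb+.1,.009))
x0,y0=proj(S,[[p[0],p[1],zb]])[0].astype(int)
h=cv2.cvtColor(S["pixels"],cv2.COLOR_RGB2HSV)
for v in range(y0-32,y0+8): print(v,' '.join("%3d/%3d"%(h[v,u,0] if h[v,u,1]>60 else 0,S["pixels"][v,u].max()) for u in range(x0-9,x0+10)))
# T at start image for same mask
t=cv2.imread("pics/top0.png")[:,:,::-1].copy();T=grab_frame("top");T=dict(T,pixels=t);r,k=carfit(T,[.5207,.0687,-.935]);print("car top",r.x.round(4),r.fun.round(2),k)
E
```

```text
[0.52026249 0.14378769 0.16590403] [5.89784363e-04 1.10666717e-01 9.93857389e-01 1.44703422e-04] 9.1167
car scene [ 0.521   0.0715 -0.9363] [-0.09  0.02 -0.04 -0.1   0.06  0.07] [1, 3, 4]
cup scene [0.5206 0.1465]
110 103 [344.5 150.8] [340, 144, 9, 14, 103] tube scene [0.5244 0.1447]
150 92 [344.6 150.8] [341, 144, 8, 14, 92] tube scene [0.5242 0.1448]
190 70 [344.4 150.8] [341, 145, 7, 12, 70] tube scene [0.5243 0.1444]
pred tube bottom [[340.56733838 175.01299403]] pred rim [[341.30967749 177.97774037]] pred cap ctr [343.70045224 149.52698913]
143   0/110   0/110   0/109   0/100   0/ 78   0/ 47   0/ 32   0/ 34   0/ 49   0/ 53   0/ 45   0/ 33  12/ 29  17/ 31  11/ 27  13/ 22 165/ 21   0/ 23   0/ 32
144   0/107   0/109   0/109   0/100   0/ 78   0/ 50   0/ 32   0/ 37   0/ 45   0/ 53   0/ 46  12/ 43   7/ 48   8/ 50   9/ 47   9/ 43  11/ 35   0/ 26   0/ 36
145   0/109   0/109   0/111   0/103   0/ 81   0/ 52   0/ 34   0/ 39   0/ 51   0/ 55   0/ 52   7/ 58  11/ 67  12/ 74  12/ 70  10/ 65  11/ 54   5/ 42   0/ 37
146   0/112   0/112   0/111   0/102   0/ 83   0/ 55   0/ 37   0/ 39   0/ 51   0
[... 5074 characters left out ...]
 0/ 79   0/ 79   0/ 73   0/ 64   0/ 55   0/ 47   0/ 40   0/ 35   0/ 31   0/ 31   0/ 37   0/ 34   0/ 31   0/ 29   0/ 31   0/ 33   0/ 50   0/ 63   0/ 76
180   0/ 81   0/ 80   0/ 78   0/ 72   0/ 63   0/ 49   0/ 37   0/ 34   0/ 32   0/ 27   0/ 31   0/ 31   0/ 29   0/ 26   0/ 31   0/ 41   0/ 51   0/ 66   0/ 75
181   0/ 81   0/ 79   0/ 80   0/ 77   0/ 69   0/ 54   0/ 44   0/ 36   0/ 29   0/ 30   0/ 33   0/ 29   0/ 32   0/ 30   0/ 35   0/ 46   0/ 58   0/ 69   0/ 78
182   0/ 79   0/ 80   0/ 81   0/ 77   0/ 69   0/ 56   0/ 45   0/ 38   0/ 37   0/ 33   0/ 32   0/ 33   0/ 33   0/ 34   0/ 39   0/ 50   0/ 63   0/ 75   0/ 81
car top [ 0.5204  0.0684 -0.9357] [-0.08 -0.15  0.05  0.01  0.05  0.11] [1, 3, 4]
```

The scene fit puts the carousel at (0.521, 0.0715) and the top fit at (0.5204, 0.0684). After correcting for the offset seen on the held tube, the cup is within about 1 mm of the tool. I lower it slowly and watch the force.

>>> apply_moves(
  series=[
    {"dx": 0,"dy": 0.4,"dz": 4,"jaw": 0.9,"turn": 0},
    {"dx": 0,"dy": 0.4,"dz": 8,"jaw": 0.9,"turn": 0},
    {"dx": 0,"dy": 0.4,"dz": 12,"jaw": 0.9,"turn": 0},
    {"dx": 0,"dy": 0.4,"dz": 16,"jaw": 0.9,"turn": 0},
    {"dx": 0,"dy": 0.4,"dz": 20,"jaw": 0.9,"turn": 0},
  ],
)

```text
time: 9.58
tool_pos: [0.5197, 0.1441, 0.1444]
tool_rot: [-0.0, 0.111, 0.994, -0.0]
contact_force: [-0.6, 0.2, -0.3]
gripper_width: 0.168
grasp_force: 58.7
```

>>> apply_moves(
  series=[
    {"dx": 0,"dy": 0,"dz": 0,"jaw": 0.9,"turn": 0},
    {"dx": 0,"dy": 0,"dz": 2,"jaw": 0.9,"turn": 0},
    {"dx": 0,"dy": 0,"dz": 4,"jaw": 0.9,"turn": 0},
    {"dx": 0,"dy": 0,"dz": 4,"jaw": 0.9,"turn": 0},
  ],
)

```text
time: 9.92
tool_pos: [0.5198, 0.1443, 0.1409]
tool_rot: [-0.0, 0.111, 0.994, 0.0]
contact_force: [-0.5, 0.2, -0.9]
gripper_width: 0.166
grasp_force: 58.6
```

>>> apply_moves(
  series=[
    {"dx": 0,"dy": 0,"dz": 4,"jaw": 0.9,"turn": 0},
    {"dx": 0,"dy": 0,"dz": 9,"jaw": 0.9,"turn": 0},
    {"dx": 0,"dy": 0,"dz": 14,"jaw": 0.9,"turn": 0},
    {"dx": 0,"dy": 0,"dz": 19,"jaw": 0.9,"turn": 0},
    {"dx": 0,"dy": 0,"dz": 23,"jaw": 0.9,"turn": 0},
  ],
)

```text
time: 10.33
tool_pos: [0.5197, 0.1443, 0.1174]
tool_rot: [-0.0, 0.111, 0.994, 0.0]
contact_force: [-0.8, 1.3, 0.3]
gripper_width: 0.162
grasp_force: 58.7
```

>>> apply_moves(
  series=[
    {"dx": 0,"dy": 0,"dz": 1,"jaw": 0.9,"turn": 0},
    {"dx": 0,"dy": 0,"dz": 2,"jaw": 0.9,"turn": 0},
    {"dx": 0,"dy": 0,"dz": 3,"jaw": 0.9,"turn": 0},
    {"dx": 0,"dy": 0,"dz": 3,"jaw": 0.9,"turn": 0},
  ],
)

```text
time: 10.67
tool_pos: [0.5199, 0.1442, 0.1151]
tool_rot: [-0.0, 0.111, 0.994, 0.0]
contact_force: [-0.1, 1.4, -0.9]
gripper_width: 0.169
grasp_force: 58.6
```

>>> apply_moves(
  series=[
    {"dx": 0,"dy": 0,"dz": 0.5,"jaw": 0.9,"turn": 0},
    {"dx": 0,"dy": 0,"dz": 1,"jaw": 0.9,"turn": 0},
    {"dx": 0,"dy": 0,"dz": 1.3,"jaw": 0.9,"turn": 0},
    {"dx": 0,"dy": 0,"dz": 1.3,"jaw": 0.9,"turn": 0},
  ],
)

```text
time: 11.0
tool_pos: [0.52, 0.1442, 0.1141]
tool_rot: [0.0, 0.111, 0.994, 0.0]
contact_force: [-1.0, 1.5, 0.8]
gripper_width: 0.163
grasp_force: 58.7
```

>>> apply_moves(
  series=[
    {"dx": 0,"dy": 0,"dz": 0,"jaw": 0.8,"turn": 0},
    {"dx": 0,"dy": 0,"dz": 0,"jaw": 0.76,"turn": 0},
    {"dx": 0,"dy": 0,"dz": 0,"jaw": 0.7,"turn": 0},
    {"dx": 0,"dy": 0,"dz": 0,"jaw": 0.6,"turn": 0},
    {"dx": 0,"dy": 0,"dz": 0,"jaw": 0.55,"turn": 0},
  ],
)

```text
time: 11.42
tool_pos: [0.5199, 0.1439, 0.1139]
tool_rot: [-0.0, 0.111, 0.994, -0.0]
contact_force: [-0.2, 0.2, -0.2]
gripper_width: 0.449
grasp_force: 0.0
```

Run:
```python
from h import *
S=grab_frame("scene");s=state();print(s["tool_pos"],s["gripper_width"],s["contact_force"],s["time"])
c=(.5206,.1465)
P=cent(S,c,.103,.128,.009);b=near(S,5,18,P,8);print(P,b, fit([(S,b[1])],.103,.128,.009).x)
```

```text
[0.51993459 0.14396176 0.1138604 ] 0.4517372875787741 [ 0.36377411 -0.15192613  0.39420009] 11.4667
[342.95434002 165.18767847] (np.int32(91), array([343.14285714, 165.59340659]), array([339, 160,   9,  13,  91], dtype=int32)) [0.52187379 0.1466641 ]
```

The tube stands in the cup: its cap fits at (0.5219, 0.1467) in the scene view, against the cup at (0.5206, 0.1465), and the released gripper shows no force. I retreat and move over the crank.

>>> apply_moves(
  series=[
    {"dx": 0,"dy": 0,"dz": -6,"jaw": 0.5,"turn": 0},
    {"dx": 0,"dy": 0,"dz": -20,"jaw": 0.5,"turn": 0},
    {"dx": 0,"dy": 0,"dz": -45,"jaw": 0.5,"turn": 0},
    {"dx": 0,"dy": 0,"dz": -70,"jaw": 0.5,"turn": 0},
    {"dx": 0,"dy": 0,"dz": -80,"jaw": 0.5,"turn": 0},
  ],
)

```text
time: 11.88
tool_pos: [0.5218, 0.1444, 0.1984]
tool_rot: [0.003, 0.111, 0.994, 0.001]
contact_force: [0.4, 0.6, 0.6]
gripper_width: 0.498
grasp_force: 0.0
```

>>> apply_moves(
  series=[
    {"dx": -10,"dy": -17,"dz": 0,"jaw": 0.5,"turn": 0},
    {"dx": -28,"dy": -47,"dz": 0,"jaw": 0.5,"turn": 0},
    {"dx": -48,"dy": -80,"dz": 0,"jaw": 0.5,"turn": 0},
    {"dx": -66,"dy": -110,"dz": 0,"jaw": 0.5,"turn": 0},
    {"dx": -73,"dy": -122,"dz": 0,"jaw": 0.5,"turn": 0},
  ],
)

```text
time: 12.3
tool_pos: [0.5651, 0.0055, 0.1938]
tool_rot: [0.0, 0.112, 0.994, -0.001]
contact_force: [-0.1, 0.8, 0.7]
gripper_width: 0.499
grasp_force: 0.0
```

>>> apply_moves(
  series=[
    {"dx": 0,"dy": 0,"dz": 0,"jaw": 0.5,"turn": 0},
    {"dx": 0,"dy": 0,"dz": 0,"jaw": 0.5,"turn": 0},
    {"dx": 0,"dy": 0,"dz": 0,"jaw": 0.5,"turn": 0},
  ],
)

```text
time: 12.55
tool_pos: [0.5639, 0.01, 0.1936]
tool_rot: [-0.0, 0.11, 0.994, 0.0]
contact_force: [-0.9, 0.3, 0.1]
gripper_width: 0.496
grasp_force: 0.0
```

Run:
```python
from h import *
S=grab_frame("scene");s=state();p=s["tool_pos"];print(p,s["tool_rot"],s["time"])
r,k=carfit(S,[.521,.0715,-.936]);print("car scene",r.x.round(4),r.fun.round(2),k)
P=cent(S,(.5214,.1465),.103,.128,.009);b=near(S,5,18,P,8);print(b, fit([(S,b[1])],.103,.128,.009).x)
st={}
for n in("top","scene"):
    f=grab_frame(n);f["pixels"]=cv2.imread(f"pics/{n}0.png")[:,:,::-1].copy()
    c=(.5204,.0684) if n=="top" else (.521,.0715)
    g=near(f,45,90,proj(f,[[.62,.126,.032]])[0],10,vm=30,sm=80);q=fit([(f,g[1])],.012,.032,.008).x
    d=q-c;print(n,"index",q.round(4),g[0],g[2],np.hypot(*d),np.arctan2(d[1],d[0]))
```

```text
[0.56390834 0.010274   0.19367276] [-2.79114695e-04  1.10029425e-01  9.93928264e-01  2.30545675e-04] 12.6
car scene [ 0.5215  0.0719 -0.9374] [ 0.09  0.4  -0.21 -0.4   0.27  0.07] [1, 3, 4]
(np.int32(86), array([343.19767442, 165.58139535]), array([340, 160,   8,  13,  86], dtype=int32)) [0.52185779 0.14679705]
top index [0.6203 0.125 ] 32 [288 195   6   9  32] 0.11479797955665923 0.5158096543487595
scene index [0.6199 0.127 ] 48 [337 220   8   9  48] 0.11345430405747838 0.511211803933118
```

The index lies at 0.513 rad (both cameras, radius 114 mm as given) and the crank at −0.936, so the total turn is 7.73 rad. I descend on the crank and grip it.

>>> apply_moves(
  series=[
    {"dx": 0,"dy": -1,"dz": 14,"jaw": 0.5,"turn": 0},
    {"dx": 0,"dy": -1,"dz": 32,"jaw": 0.5,"turn": 0},
    {"dx": 0,"dy": -1,"dz": 52,"jaw": 0.5,"turn": 0},
    {"dx": 0,"dy": -1,"dz": 68,"jaw": 0.5,"turn": 0},
    {"dx": 0,"dy": -1,"dz": 68,"jaw": 0.5,"turn": 0},
  ],
)

```text
time: 13.12
tool_pos: [0.5607, 0.009, 0.1205]
tool_rot: [-0.004, 0.11, 0.994, 0.0]
contact_force: [0.1, 0.5, -1.3]
gripper_width: 0.499
grasp_force: 0.0
```

>>> apply_moves(
  series=[
    {"dx": 0,"dy": 0,"dz": 0,"jaw": 0.5,"turn": 0},
    {"dx": 0,"dy": 0,"dz": 0,"jaw": 0.6,"turn": 0},
    {"dx": 0,"dy": 0,"dz": 0,"jaw": 0.68,"turn": 0},
    {"dx": 0,"dy": 0,"dz": 0,"jaw": 0.72,"turn": 0},
    {"dx": 0,"dy": 0,"dz": 0,"jaw": 0.76,"turn": 0},
  ],
)

```text
time: 13.53
tool_pos: [0.5649, 0.0082, 0.1273]
tool_rot: [0.001, 0.111, 0.994, 0.0]
contact_force: [-0.2, 1.2, 2.2]
gripper_width: 0.24
grasp_force: 2.6
```

>>> apply_moves(
  series=[
    {"dx": 0,"dy": 0,"dz": 0,"jaw": 0.8,"turn": 0},
    {"dx": 0,"dy": 0,"dz": 0,"jaw": 0.85,"turn": 0},
    {"dx": 0,"dy": 0,"dz": 0,"jaw": 0.85,"turn": 0},
    {"dx": 0,"dy": 0,"dz": 0,"jaw": 0.85,"turn": 0},
  ],
)

```text
time: 13.87
tool_pos: [0.5649, 0.0082, 0.1275]
tool_rot: [0.001, 0.111, 0.994, 0.0]
contact_force: [-1.7, 1.9, 5.9]
gripper_width: 0.192
grasp_force: 56.5
```

Run:
```python
from h import *
S=grab_frame("scene");s=state();p=s["tool_pos"];print(p,s["tool_rot"],s["time"],s["gripper_width"],s["contact_force"])
r,k=carfit(S,[.5213,.0717,-.936]);print("car scene",r.x.round(4),r.fun.round(2),k)
```

```text
[0.56493357 0.00817619 0.12753227] [1.06159259e-03 1.10685990e-01 9.93854839e-01 2.07053011e-04] 13.9167 0.19178502865992655 [-2.05170259  0.54013395  6.68118584]
car scene [ 0.5205  0.0725 -0.9702] [ 0.17 -0.32  0.03  0.31] [1, 3]
```

Gripped, and the tool radius from the fitted hub is 75.6 mm at −0.934 rad, as it should be. Now the path table.

Run:
```python
import numpy as np,json
th=-.936;up=[.015,.03,.045,.06];inc=up+[7.432/99]*99+up[::-1]+[0]*3
a=np.cumsum(inc);X=np.array([-.9754,.2206]);Y=np.array([.2206,.9754])
o=lambda t:75*np.array([np.cos(th+t)-np.cos(th),np.sin(th+t)-np.sin(th)])
cur=np.zeros(2)
for i in range(0,110,5):
    rows=[np.round([o(t)@X-cur[0],o(t)@Y-cur[1]],1)for t in a[i:i+5]];cur=cur+rows[-1]
    print(i//5,round(a[i+4],3),"tcp",np.round([.5649,.0082]+o(a[i+4])/1e3,4),' '.join("%g,%g"%tuple(r) for r in rows))
```

```text
0 0.225 tcp [0.5773 0.0196] -0.7,0.9 -2.2,2.6 -4.2,5.3 -6.7,9 -9.5,13.9
1 0.6 tcp [0.5912 0.0439] -2.5,5.1 -4.5,10.3 -6.2,15.7 -7.5,21.2 -8.3,26.7
2 0.976 tcp [0.5954 0.0716] -0.4,5.6 -0.4,11.3 -0,16.9 0.8,22.4 2.1,27.9
3 1.351 tcp [0.5891 0.0988] 1.6,5.4 3.7,10.7 6.1,15.7 9,20.6 12.1,25.2
4 1.726 tcp [0.5732 0.1219] 3.6,4.4 7.4,8.5 11.5,12.4 15.9,15.9 20.6,19
5 2.102 tcp [0.55   0.1375] 4.9,2.8 10,5.2 15.2,7.3 20.6,8.9 26.1,10.1
6 2.477 tcp [0.5226 0.1436] 5.6,0.9 11.2,1.3 16.8,1.2 22.4,0.8 28,-0.1
7 2.853 tcp [0.495  0.1392] 5.5,-1.3 10.8,-3 16.1,-5.1 21.1,-7.5 26,-10.4
8 3.228 tcp [0.4709 0.1249] 4.6,-3.2 9,-6.7 13.1,-10.6 16.9,-14.8 20.3,-19.2
9 3.603 tcp [0.4537 0.1028] 3.2,-4.7 5.9,-9.6 8.3,-14.7 10.3,-19.9 11.9,-25.3
10 3.979 tcp [0.4458 0.076 ] 1.2,-5.5 2,-11.1 2.4,-16.7 2.3,-22.3 1.8,-27.9
11 4.354 tcp [0.4483 0.0481] -0.9,-5.6 -2.2,-11.1 -3.9,-16.4 -6,-21.6 -8.5,-26.7
12 4.729 tcp [0.4608 0.0231] -2.9,-4.8 -6.1,-9.4 -9.7,-13.8 -13.6,-17.9 -17.8,-21.6
13 5.105 tcp [0.4816 0.0044] -4.4,-3.5 -9.1,-6.6 -14,-9.3 -19.1,-11.7 -24.4,-13.7
14 5.48 tcp [ 0.5079 -0.0054] -5.4,-1.5 -10.9,-2.7 -16.5,-3.5 -22.1,-3.8 -27.7,-3.7
15 5.855 tcp [ 0.5358 -0.0048] -5.7,0.5 -11.2,1.4 -16.7,2.8 -22,4.5 -27.2,6.7
16 6.231 tcp [0.5617 0.006 ] -5,2.5 -9.9,5.4 -14.5,8.7 -18.8,12.3 -22.8,16.2
17 6.606 tcp [0.5818 0.0254] -3.8,4.2 -7.2,8.7 -10.3,13.4 -13,18.3 -15.3,23.4
18 6.981 tcp [0.5933 0.0509] -2,5.3 -3.5,10.7 -4.7,16.2 -5.4,21.8 -5.7,27.4
19 7.357 tcp [0.5947 0.0789] 0.1,5.7 0.7,11.3 1.6,16.8 3,22.3 4.8,27.6
20 7.687 tcp [0.5874 0.1024] 2.2,5.2 4.8,10.2 7.7,15 10.3,18.7 12.4,21.3
21 7.732 tcp [0.5858 0.1054] 1.4,1.8 2.2,2.6 2.2,2.6 2.2,2.6 2.2,2.6
```

>>> apply_moves(
  series=[
    {"dx": -0.7,"dy": 0.9,"dz": 0,"jaw": 0.85,"turn": 0},
    {"dx": -2.2,"dy": 2.6,"dz": 0,"jaw": 0.85,"turn": 0},
    {"dx": -4.2,"dy": 5.3,"dz": 0,"jaw": 0.85,"turn": 0},
    {"dx": -6.7,"dy": 9,"dz": 0,"jaw": 0.85,"turn": 0},
    {"dx": -9.5,"dy": 13.9,"dz": 0,"jaw": 0.85,"turn": 0},
  ],
)

```text
time: 14.33
tool_pos: [0.5775, 0.019, 0.1275]
tool_rot: [0.001, 0.111, 0.994, -0.0]
contact_force: [-1.2, -0.8, 5.8]
gripper_width: 0.191
grasp_force: 56.4
```

>>> apply_moves(
  series=[
    {"dx": -2.5,"dy": 5.1,"dz": 0,"jaw": 0.85,"turn": 0},
    {"dx": -4.5,"dy": 10.3,"dz": 0,"jaw": 0.85,"turn": 0},
    {"dx": -6.2,"dy": 15.7,"dz": 0,"jaw": 0.85,"turn": 0},
    {"dx": -7.5,"dy": 21.2,"dz": 0,"jaw": 0.85,"turn": 0},
    {"dx": -8.3,"dy": 26.7,"dz": 0,"jaw": 0.85,"turn": 0},
  ],
)

```text
time: 14.75
tool_pos: [0.5926, 0.0433, 0.1275]
tool_rot: [0.003, 0.111, 0.994, -0.0]
contact_force: [4.0, -2.0, 5.9]
gripper_width: 0.192
grasp_force: 56.4
```

Tracking well with small forces.

>>> apply_moves(
  series=[
    {"dx": -0.4,"dy": 5.6,"dz": 0,"jaw": 0.85,"turn": 0},
    {"dx": -0.4,"dy": 11.3,"dz": 0,"jaw": 0.85,"turn": 0},
    {"dx": 0,"dy": 16.9,"dz": 0,"jaw": 0.85,"turn": 0},
    {"dx": 0.8,"dy": 22.4,"dz": 0,"jaw": 0.85,"turn": 0},
    {"dx": 2.1,"dy": 27.9,"dz": 0,"jaw": 0.85,"turn": 0},
  ],
)

```text
time: 15.17
tool_pos: [0.5976, 0.0717, 0.1276]
tool_rot: [0.004, 0.111, 0.994, 0.0]
contact_force: [7.6, -1.0, 3.4]
gripper_width: 0.193
grasp_force: 56.1
```

>>> apply_moves(
  series=[
    {"dx": 1.6,"dy": 5.4,"dz": 0,"jaw": 0.85,"turn": 0},
    {"dx": 3.7,"dy": 10.7,"dz": 0,"jaw": 0.85,"turn": 0},
    {"dx": 6.1,"dy": 15.7,"dz": 0,"jaw": 0.85,"turn": 0},
    {"dx": 9,"dy": 20.6,"dz": 0,"jaw": 0.85,"turn": 0},
    {"dx": 12.1,"dy": 25.2,"dz": 0,"jaw": 0.85,"turn": 0},
  ],
)

```text
time: 15.58
tool_pos: [0.5914, 0.1002, 0.1276]
tool_rot: [0.004, 0.111, 0.994, 0.002]
contact_force: [8.3, 2.4, 3.0]
gripper_width: 0.189
grasp_force: 56.1
```

>>> apply_moves(
  series=[
    {"dx": 3.6,"dy": 4.4,"dz": 0,"jaw": 0.85,"turn": 0},
    {"dx": 7.4,"dy": 8.5,"dz": 0,"jaw": 0.85,"turn": 0},
    {"dx": 11.5,"dy": 12.4,"dz": 0,"jaw": 0.85,"turn": 0},
    {"dx": 15.9,"dy": 15.9,"dz": 0,"jaw": 0.85,"turn": 0},
    {"dx": 20.6,"dy": 19,"dz": 0,"jaw": 0.85,"turn": 0},
  ],
)

```text
time: 16.0
tool_pos: [0.5747, 0.1242, 0.1276]
tool_rot: [0.003, 0.111, 0.994, 0.003]
contact_force: [7.5, 5.0, 3.9]
gripper_width: 0.189
grasp_force: 56.4
```

The measured path runs about 2 mm outside the commanded one, with 8 N radial. Closing nudged the crank to about −0.97 rad (as the last fit showed), so the tool circle is centred near (0.5225, 0.070). I re-plan the rest on that.

```bash
cat > plan.py <<'E'
import numpy as np,sys
def plan(cmd,c,end,n_mid,down=(.06,.045,.03,.015),hold=1):
    X=np.array([-.9754,.2206]);Y=np.array([.2206,.9754]);c=np.array(c)*1e3;p0=np.array(cmd)*1e3
    d=p0-c;t0=np.arctan2(d[1],d[0]);r0=np.hypot(*d)
    while end-t0>6.6: t0+=2*np.pi
    s=(end-t0-sum(down))/n_mid;a=t0+np.cumsum([s]*n_mid+list(down)+[0]*hold);print("step",s,"t0",t0)
    cur=np.zeros(2)
    for i in range(0,len(a),5):
        rows=[]
        for j,t in enumerate(a[i:i+5]):
            r=75+(r0-75)*max(0,1-(i+j+1)/8);w=c+r*np.array([np.cos(t),np.sin(t)])-p0
            rows.append(np.round([w@X-cur[0],w@Y-cur[1]],1))
        cur=cur+rows[-1];e=p0+cur[0]*X+cur[1]*Y
        print(i//5,round(a[min(i+4,len(a)-1)],3),np.round(e/1e3,4),' '.join("%g,%g"%tuple(r) for r in rows))
E
python3 -c "
from plan import *
plan((.5732,.1219),(.5225,.070),.5135+2*np.pi,78,hold=3)"
```

```text
step 0.07499476628995448 t0 0.7970935365631368
0 1.172 [0.5513 0.1382] 4.6,2.9 9.4,5.5 14.5,7.8 19.7,9.7 25,11.1
1 1.547 [0.5243 0.145 ] 5.5,1.1 11,1.8 16.7,2 22.3,1.5 27.8,0.6
2 1.922 [0.4967 0.1404] 5.5,-1.3 10.8,-3 16,-5.1 21.1,-7.6 25.9,-10.5
3 2.297 [0.4726 0.1261] 4.6,-3.2 9,-6.8 13,-10.7 16.8,-14.9 20.3,-19.3
4 2.672 [0.4556 0.1039] 3.1,-4.7 5.8,-9.6 8.2,-14.7 10.1,-20 11.7,-25.4
5 3.047 [0.4478 0.0771] 1.2,-5.5 2,-11 2.3,-16.6 2.2,-22.3 1.7,-27.9
6 3.422 [0.4505 0.0493] -0.9,-5.5 -2.3,-11 -4,-16.3 -6.2,-21.5 -8.7,-26.5
7 3.797 [0.4631 0.0243] -2.9,-4.9 -6.1,-9.5 -9.7,-13.8 -13.6,-17.9 -17.8,-21.6
8 4.172 [0.4839 0.0057] -4.4,-3.4 -9.1,-6.5 -14.1,-9.2 -19.2,-11.6 -24.4,-13.5
9 4.547 [ 0.5102 -0.004 ] -5.4,-1.6 -10.9,-2.8 -16.5,-3.5 -22.1,-3.8 -27.8,-3.7
10 4.922 [ 0.5381 -0.0033] -5.6,0.5 -11.1,1.5 -16.6,2.8 -21.9,4.6 -27.1,6.8
11 5.297 [0.5639 0.0074] -5,2.5 -9.8,5.4 -14.4,8.7 -18.7,12.3 -22.8,16.2
12 5.672 [0.5839 0.0269] -3.7,4.2 -7.1,8.7 -10.2,13.4 -12.9,18.3 -15.2,23.4
13 6.047 [0.5954 0.0524] -1.9,5.3 -3.5,10.7 -4.6,16.2 -5.3,21.8 -5.6,27.4
14 6.422 [0.5968 0.0804] 0.1,5.7 0.7,11.3 1.7,16.8 3,22.2 4.8,27.6
15 6.752 [0.5894 0.1039] 2.2,5.2 4.8,10.2 7.7,15 10.3,18.6 12.4,21.3
16 6.797 [0.5878 0.1068] 1.5,1.7 2.2,2.5 2.2,2.5 2.2,2.5 2.2,2.5
```

>>> apply_moves(
  series=[
    {"dx": 4.6,"dy": 2.9,"dz": 0,"jaw": 0.85,"turn": 0},
    {"dx": 9.4,"dy": 5.5,"dz": 0,"jaw": 0.85,"turn": 0},
    {"dx": 14.5,"dy": 7.8,"dz": 0,"jaw": 0.85,"turn": 0},
    {"dx": 19.7,"dy": 9.7,"dz": 0,"jaw": 0.85,"turn": 0},
    {"dx": 25,"dy": 11.1,"dz": 0,"jaw": 0.85,"turn": 0},
  ],
)

```text
time: 16.42
tool_pos: [0.5514, 0.1398, 0.1275]
tool_rot: [0.002, 0.111, 0.994, 0.002]
contact_force: [2.4, 1.8, 7.0]
gripper_width: 0.189
grasp_force: 57.2
```

>>> apply_moves(
  series=[
    {"dx": 5.5,"dy": 1.1,"dz": 0,"jaw": 0.85,"turn": 0},
    {"dx": 11,"dy": 1.8,"dz": 0,"jaw": 0.85,"turn": 0},
    {"dx": 16.7,"dy": 2,"dz": 0,"jaw": 0.85,"turn": 0},
    {"dx": 22.3,"dy": 1.5,"dz": 0,"jaw": 0.85,"turn": 0},
    {"dx": 27.8,"dy": 0.6,"dz": 0,"jaw": 0.85,"turn": 0},
  ],
)

```text
time: 16.83
tool_pos: [0.5241, 0.1456, 0.1275]
tool_rot: [0.001, 0.111, 0.994, 0.001]
contact_force: [0.3, 0.0, 7.5]
gripper_width: 0.185
grasp_force: 57.5
```

>>> apply_moves(
  series=[
    {"dx": 5.5,"dy": -1.3,"dz": 0,"jaw": 0.85,"turn": 0},
    {"dx": 10.8,"dy": -3,"dz": 0,"jaw": 0.85,"turn": 0},
    {"dx": 16,"dy": -5.1,"dz": 0,"jaw": 0.85,"turn": 0},
    {"dx": 21.1,"dy": -7.6,"dz": 0,"jaw": 0.85,"turn": 0},
    {"dx": 25.9,"dy": -10.5,"dz": 0,"jaw": 0.85,"turn": 0},
  ],
)

```text
time: 17.25
tool_pos: [0.4965, 0.1408, 0.1275]
tool_rot: [0.001, 0.111, 0.994, 0.001]
contact_force: [1.5, -0.2, 8.5]
gripper_width: 0.194
grasp_force: 57.5
```

>>> apply_moves(
  series=[
    {"dx": 4.6,"dy": -3.2,"dz": 0,"jaw": 0.85,"turn": 0},
    {"dx": 9,"dy": -6.8,"dz": 0,"jaw": 0.85,"turn": 0},
    {"dx": 13,"dy": -10.7,"dz": 0,"jaw": 0.85,"turn": 0},
    {"dx": 16.8,"dy": -14.9,"dz": 0,"jaw": 0.85,"turn": 0},
    {"dx": 20.3,"dy": -19.3,"dz": 0,"jaw": 0.85,"turn": 0},
  ],
)

```text
time: 17.67
tool_pos: [0.4726, 0.1262, 0.1274]
tool_rot: [0.001, 0.111, 0.994, 0.0]
contact_force: [2.0, -0.2, 7.9]
gripper_width: 0.19
grasp_force: 57.4
```

Forces dropped to about 2 N, so the circle is right. Continuing.

>>> apply_moves(
  series=[
    {"dx": 3.1,"dy": -4.7,"dz": 0,"jaw": 0.85,"turn": 0},
    {"dx": 5.8,"dy": -9.6,"dz": 0,"jaw": 0.85,"turn": 0},
    {"dx": 8.2,"dy": -14.7,"dz": 0,"jaw": 0.85,"turn": 0},
    {"dx": 10.1,"dy": -20,"dz": 0,"jaw": 0.85,"turn": 0},
    {"dx": 11.7,"dy": -25.4,"dz": 0,"jaw": 0.85,"turn": 0},
  ],
)

```text
time: 18.08
tool_pos: [0.4558, 0.104, 0.1275]
tool_rot: [0.001, 0.111, 0.994, 0.001]
contact_force: [2.0, 0.2, 7.8]
gripper_width: 0.187
grasp_force: 57.3
```

>>> apply_moves(
  series=[
    {"dx": 1.2,"dy": -5.5,"dz": 0,"jaw": 0.85,"turn": 0},
    {"dx": 2,"dy": -11,"dz": 0,"jaw": 0.85,"turn": 0},
    {"dx": 2.3,"dy": -16.6,"dz": 0,"jaw": 0.85,"turn": 0},
    {"dx": 2.2,"dy": -22.3,"dz": 0,"jaw": 0.85,"turn": 0},
    {"dx": 1.7,"dy": -27.9,"dz": 0,"jaw": 0.85,"turn": 0},
  ],
)

```text
time: 18.5
tool_pos: [0.4482, 0.0771, 0.1275]
tool_rot: [0.002, 0.111, 0.994, 0.001]
contact_force: [1.7, 1.2, 7.4]
gripper_width: 0.191
grasp_force: 57.2
```

>>> apply_moves(
  series=[
    {"dx": -0.9,"dy": -5.5,"dz": 0,"jaw": 0.85,"turn": 0},
    {"dx": -2.3,"dy": -11,"dz": 0,"jaw": 0.85,"turn": 0},
    {"dx": -4,"dy": -16.3,"dz": 0,"jaw": 0.85,"turn": 0},
    {"dx": -6.2,"dy": -21.5,"dz": 0,"jaw": 0.85,"turn": 0},
    {"dx": -8.7,"dy": -26.5,"dz": 0,"jaw": 0.85,"turn": 0},
  ],
)

```text
time: 18.92
tool_pos: [0.4509, 0.0495, 0.1275]
tool_rot: [0.002, 0.111, 0.994, 0.001]
contact_force: [2.1, 1.3, 6.9]
gripper_width: 0.191
grasp_force: 57.3
```

>>> apply_moves(
  series=[
    {"dx": -2.9,"dy": -4.9,"dz": 0,"jaw": 0.85,"turn": 0},
    {"dx": -6.1,"dy": -9.5,"dz": 0,"jaw": 0.85,"turn": 0},
    {"dx": -9.7,"dy": -13.8,"dz": 0,"jaw": 0.85,"turn": 0},
    {"dx": -13.6,"dy": -17.9,"dz": 0,"jaw": 0.85,"turn": 0},
    {"dx": -17.8,"dy": -21.6,"dz": 0,"jaw": 0.85,"turn": 0},
  ],
)

```text
time: 19.33
tool_pos: [0.4635, 0.0247, 0.1275]
tool_rot: [0.001, 0.111, 0.994, 0.001]
contact_force: [1.6, 1.8, 8.1]
gripper_width: 0.189
grasp_force: 57.4
```

>>> apply_moves(
  series=[
    {"dx": -4.4,"dy": -3.4,"dz": 0,"jaw": 0.85,"turn": 0},
    {"dx": -9.1,"dy": -6.5,"dz": 0,"jaw": 0.85,"turn": 0},
    {"dx": -14.1,"dy": -9.2,"dz": 0,"jaw": 0.85,"turn": 0},
    {"dx": -19.2,"dy": -11.6,"dz": 0,"jaw": 0.85,"turn": 0},
    {"dx": -24.4,"dy": -13.5,"dz": 0,"jaw": 0.85,"turn": 0},
  ],
)

```text
time: 19.75
tool_pos: [0.4842, 0.0062, 0.1275]
tool_rot: [0.001, 0.111, 0.994, 0.001]
contact_force: [0.7, 1.0, 9.0]
gripper_width: 0.19
grasp_force: 57.6
```

>>> apply_moves(
  series=[
    {"dx": -5.4,"dy": -1.6,"dz": 0,"jaw": 0.85,"turn": 0},
    {"dx": -10.9,"dy": -2.8,"dz": 0,"jaw": 0.85,"turn": 0},
    {"dx": -16.5,"dy": -3.5,"dz": 0,"jaw": 0.85,"turn": 0},
    {"dx": -22.1,"dy": -3.8,"dz": 0,"jaw": 0.85,"turn": 0},
    {"dx": -27.8,"dy": -3.7,"dz": 0,"jaw": 0.85,"turn": 0},
  ],
)

```text
time: 20.17
tool_pos: [0.5104, -0.0035, 0.1274]
tool_rot: [0.001, 0.111, 0.994, 0.001]
contact_force: [-0.7, 1.5, 9.4]
gripper_width: 0.187
grasp_force: 57.8
```

>>> apply_moves(
  series=[
    {"dx": -5.6,"dy": 0.5,"dz": 0,"jaw": 0.85,"turn": 0},
    {"dx": -11.1,"dy": 1.5,"dz": 0,"jaw": 0.85,"turn": 0},
    {"dx": -16.6,"dy": 2.8,"dz": 0,"jaw": 0.85,"turn": 0},
    {"dx": -21.9,"dy": 4.6,"dz": 0,"jaw": 0.85,"turn": 0},
    {"dx": -27.1,"dy": 6.8,"dz": 0,"jaw": 0.85,"turn": 0},
  ],
)

```text
time: 20.58
tool_pos: [0.5383, -0.003, 0.1275]
tool_rot: [0.001, 0.111, 0.994, 0.0]
contact_force: [-2.1, 0.1, 9.3]
gripper_width: 0.19
grasp_force: 57.8
```

>>> apply_moves(
  series=[
    {"dx": -5,"dy": 2.5,"dz": 0,"jaw": 0.85,"turn": 0},
    {"dx": -9.8,"dy": 5.4,"dz": 0,"jaw": 0.85,"turn": 0},
    {"dx": -14.4,"dy": 8.7,"dz": 0,"jaw": 0.85,"turn": 0},
    {"dx": -18.7,"dy": 12.3,"dz": 0,"jaw": 0.85,"turn": 0},
    {"dx": -22.8,"dy": 16.2,"dz": 0,"jaw": 0.85,"turn": 0},
  ],
)

```text
time: 21.0
tool_pos: [0.5641, 0.0077, 0.1275]
tool_rot: [0.001, 0.111, 0.994, 0.0]
contact_force: [-0.4, -0.7, 8.7]
gripper_width: 0.191
grasp_force: 57.7
```

>>> apply_moves(
  series=[
    {"dx": -3.7,"dy": 4.2,"dz": 0,"jaw": 0.85,"turn": 0},
    {"dx": -7.1,"dy": 8.7,"dz": 0,"jaw": 0.85,"turn": 0},
    {"dx": -10.2,"dy": 13.4,"dz": 0,"jaw": 0.85,"turn": 0},
    {"dx": -12.9,"dy": 18.3,"dz": 0,"jaw": 0.85,"turn": 0},
    {"dx": -15.2,"dy": 23.4,"dz": 0,"jaw": 0.85,"turn": 0},
  ],
)

```text
time: 21.42
tool_pos: [0.5841, 0.0271, 0.1275]
tool_rot: [0.001, 0.111, 0.994, 0.0]
contact_force: [0.5, -0.2, 8.2]
gripper_width: 0.187
grasp_force: 57.5
```

>>> apply_moves(
  series=[
    {"dx": -1.9,"dy": 5.3,"dz": 0,"jaw": 0.85,"turn": 0},
    {"dx": -3.5,"dy": 10.7,"dz": 0,"jaw": 0.85,"turn": 0},
    {"dx": -4.6,"dy": 16.2,"dz": 0,"jaw": 0.85,"turn": 0},
    {"dx": -5.3,"dy": 21.8,"dz": 0,"jaw": 0.85,"turn": 0},
    {"dx": -5.6,"dy": 27.4,"dz": 0,"jaw": 0.85,"turn": 0},
  ],
)

```text
time: 21.83
tool_pos: [0.5958, 0.0526, 0.1275]
tool_rot: [0.001, 0.111, 0.994, 0.0]
contact_force: [1.0, -1.1, 7.1]
gripper_width: 0.19
grasp_force: 57.4
```

>>> apply_moves(
  series=[
    {"dx": 0.1,"dy": 5.7,"dz": 0,"jaw": 0.85,"turn": 0},
    {"dx": 0.7,"dy": 11.3,"dz": 0,"jaw": 0.85,"turn": 0},
    {"dx": 1.7,"dy": 16.8,"dz": 0,"jaw": 0.85,"turn": 0},
    {"dx": 3,"dy": 22.2,"dz": 0,"jaw": 0.85,"turn": 0},
    {"dx": 4.8,"dy": 27.6,"dz": 0,"jaw": 0.85,"turn": 0},
  ],
)

```text
time: 22.25
tool_pos: [0.5973, 0.0808, 0.1275]
tool_rot: [0.002, 0.111, 0.994, 0.0]
contact_force: [1.5, 0.3, 7.0]
gripper_width: 0.193
grasp_force: 57.3
```

>>> apply_moves(
  series=[
    {"dx": 2.2,"dy": 5.2,"dz": 0,"jaw": 0.85,"turn": 0},
    {"dx": 4.8,"dy": 10.2,"dz": 0,"jaw": 0.85,"turn": 0},
    {"dx": 7.7,"dy": 15,"dz": 0,"jaw": 0.85,"turn": 0},
    {"dx": 10.3,"dy": 18.6,"dz": 0,"jaw": 0.85,"turn": 0},
    {"dx": 12.4,"dy": 21.3,"dz": 0,"jaw": 0.85,"turn": 0},
  ],
)

```text
time: 22.67
tool_pos: [0.5897, 0.1047, 0.1275]
tool_rot: [0.002, 0.111, 0.994, 0.001]
contact_force: [1.9, -0.4, 6.4]
gripper_width: 0.19
grasp_force: 57.2
```

>>> apply_moves(
  series=[
    {"dx": 1.5,"dy": 1.7,"dz": 0,"jaw": 0.85,"turn": 0},
    {"dx": 2.2,"dy": 2.5,"dz": 0,"jaw": 0.85,"turn": 0},
    {"dx": 2.2,"dy": 2.5,"dz": 0,"jaw": 0.85,"turn": 0},
    {"dx": 2.2,"dy": 2.5,"dz": 0,"jaw": 0.85,"turn": 0},
    {"dx": 2.2,"dy": 2.5,"dz": 0,"jaw": 0.85,"turn": 0},
  ],
)

```text
time: 23.08
tool_pos: [0.5881, 0.1077, 0.1275]
tool_rot: [0.001, 0.111, 0.994, 0.001]
contact_force: [1.8, 1.3, 7.7]
gripper_width: 0.19
grasp_force: 57.3
```

Run:
```python
from h import *
s=state();p=s["tool_pos"];print(p,s["time"],s["contact_force"])
for n,q in(("scene",[.521,.0715,.5135]),("top",[.5204,.0684,.5135])):
    f=grab_frame(n)
    for ks in ((1,3,4),(1,4)):
        try:
            r,k=carfit(f,q,ks);print(n,"car",r.x.round(4),r.fun.round(2),k)
        except Exception as e: print(e)
    a=q[2]+np.radians(144);c=(q[0]+.075*np.cos(a),q[1]+.075*np.sin(a));b=near(f,5,18,cent(f,c,.103,.128,.009),8)
    print(c,b and (b[0],fit([(f,b[1])],.103,.128,.009).x))
```

```text
[0.58806597 0.10773375 0.12750582] 23.0833 [1.82229912 1.31630681 7.69372282]
scene car [0.521  0.0715 0.5139] [ 0.03  0.05 -0.05 -0.12] [3, 4]
scene car [0.5213 0.0716 0.5137] [-0. -0.] [4]
(np.float64(0.4464938306782648), np.float64(0.08009248119002445)) (np.int32(60), array([0.44357742, 0.07996871]))
top car [0.5201 0.0686 0.5208] [-0.03  0.01  0.03 -0.02] [3, 4]
top car [0.5203 0.069  0.5156] [-0.  0.] [4]
(np.float64(0.44589383067826477), np.float64(0.07699248119002446)) (np.int32(37), array([0.4613121 , 0.06634302]))
```

The crank sits at 0.514 (scene) and 0.521 (top), against the index at 0.511 and 0.516. I let go.

>>> apply_moves(
  series=[
    {"dx": 0,"dy": 0,"dz": 0,"jaw": 0.8,"turn": 0},
    {"dx": 0,"dy": 0,"dz": 0,"jaw": 0.74,"turn": 0},
    {"dx": 0,"dy": 0,"dz": 0,"jaw": 0.66,"turn": 0},
    {"dx": 0,"dy": 0,"dz": 0,"jaw": 0.58,"turn": 0},
    {"dx": 0,"dy": 0,"dz": 0,"jaw": 0.5,"turn": 0},
  ],
)

```text
time: 23.6
tool_pos: [0.5859, 0.1067, 0.1245]
tool_rot: [-0.001, 0.111, 0.994, -0.0]
contact_force: [0.0, -0.1, -0.3]
gripper_width: 0.499
grasp_force: 0.0
```

>>> apply_moves(
  series=[
    {"dx": 0,"dy": 0,"dz": 0,"jaw": 0.5,"turn": 0},
    {"dx": 0,"dy": 0,"dz": -6,"jaw": 0.5,"turn": 0},
    {"dx": 0,"dy": 0,"dz": -20,"jaw": 0.5,"turn": 0},
    {"dx": 0,"dy": 0,"dz": -45,"jaw": 0.5,"turn": 0},
    {"dx": 0,"dy": 0,"dz": -75,"jaw": 0.5,"turn": 0},
  ],
)

```text
time: 24.02
tool_pos: [0.5858, 0.1066, 0.2008]
tool_rot: [-0.002, 0.111, 0.994, -0.0]
contact_force: [-0.6, 0.7, -0.9]
gripper_width: 0.499
grasp_force: 0.0
```

>>> apply_moves(
  series=[
    {"dx": 0,"dy": 0,"dz": -35,"jaw": 0.5,"turn": 0},
    {"dx": 0,"dy": -35,"dz": -70,"jaw": 0.5,"turn": 0},
    {"dx": 0,"dy": -70,"dz": -80,"jaw": 0.5,"turn": 0},
    {"dx": 0,"dy": -110,"dz": -80,"jaw": 0.5,"turn": 0},
    {"dx": 0,"dy": -150,"dz": -80,"jaw": 0.5,"turn": 0},
  ],
)

```text
time: 24.43
tool_pos: [0.5545, -0.0411, 0.2853]
tool_rot: [0.003, 0.11, 0.994, -0.0]
contact_force: [0.2, -0.7, -1.0]
gripper_width: 0.499
grasp_force: 0.0
```

>>> apply_moves(
  series=[
    {"dx": 0,"dy": -40,"dz": 0,"jaw": 0.5,"turn": 0},
    {"dx": 0,"dy": -80,"dz": 0,"jaw": 0.5,"turn": 0},
    {"dx": 0,"dy": -120,"dz": 0,"jaw": 0.5,"turn": 0},
    {"dx": 0,"dy": -150,"dz": 0,"jaw": 0.5,"turn": 0},
    {"dx": 0,"dy": -150,"dz": 0,"jaw": 0.5,"turn": 0},
  ],
)

```text
time: 24.85
tool_pos: [0.5197, -0.1907, 0.2826]
tool_rot: [0.001, 0.114, 0.994, -0.001]
contact_force: [0.3, 0.7, 0.5]
gripper_width: 0.503
grasp_force: 0.0
```

Run:
```python
from h import *
s=state();print(s["tool_pos"],s["time"],s["contact_force"])
I=[]
for n,q in(("scene",[.521,.0715,.514]),("top",[.5204,.0684,.518])):
    f=grab_frame(n);r,k=carfit(f,q);print(n,"car",r.x.round(4),r.fun.round(2),k)
    a=r.x[2]+np.radians(144);c=r.x[:2]+.075*np.array([np.cos(a),np.sin(a)]);b=near(f,5,18,cent(f,c,.103,.128,.009),8)
    print("cup",c,b and (b[0],fit([(f,b[1])],.103,.128,.009).x))
    u,v=proj(f,[[.52,.07,.06]])[0].astype(int);I.append(f["pixels"][v-75:v+75,u-95:u+65,::-1])
cv2.imwrite("pics/end.png",np.clip(cv2.resize(np.hstack(I),None,fx=2.4,fy=2.4,interpolation=2).astype(int)*1.6,0,255).astype(np.uint8))
```

```text
[ 0.51974246 -0.19074519  0.28256942] 24.85 [0.25691358 0.67412543 0.4966501 ]
scene car [0.5213 0.0723 0.5107] [-0.63  0.66  0.06 -0.11  0.35 -0.09] [1, 3, 4]
cup [0.44679359 0.08110926] (np.int32(70), array([0.44651574, 0.07930823]))
top car [0.5203 0.0686 0.5179] [ 0.04  0.03 -0.07  0.03  0.08 -0.04] [1, 3, 4]
cup [0.44576448 0.0769067 ] (np.int32(59), array([0.44567222, 0.07665212]))
```

View pics/end.png

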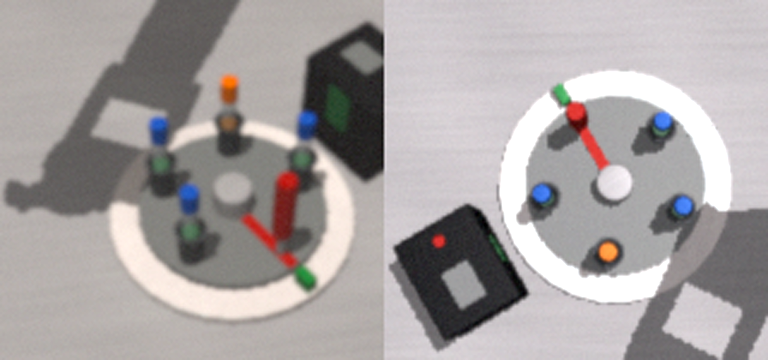

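The crank's red line points straight at the green index in both views. The orange tube stands in its cup on the fitted cup centre at seated height, the other tubes are upright in their cups, and the arm is clear. I hand it in.

```bash
python3 -c "
from plant import ticket
print(ticket.job_done())"
```

```text
the job is handed in; nothing more can be done
None
```

The orange tube is in the cup, and the carousel went anticlockwise to the green index and one full turn more, ending within about 0.005 rad (0.3°) of it; I released the crank and handed the job in, but no verdict came back.

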